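# Rig, load and start the jar shaker

### The arm

A 6-joint arm with a two-finger parallel gripper is mounted at the origin on the work surface. World frame = base frame: x ahead of the robot, y to its left, z up, the work surface at z = 0. Lengths are in m, angles in degrees, forces in N, time in s.
With the tool pointing down it reaches from about 0.25 to 0.725 m from the base axis. Payload 9.7 kg.
Tool frame: the origin (TCP) lies at the very end of the fingers, on their centre line; the grasp point (between the pads) lies 19 mm behind it; z points along the fingers, y is the direction in which the jaws open and shut (so a half turn about z gives the same grasp; the last joint's range is limited). The gripper opens to 85 mm and grips with 20 to 120 N. Pads are 22 mm wide; open, the fingers measure 114 mm over their backs; the gripper's body (76 mm by 85 mm) begins 54 mm behind the grasp point. The pads swing forward as they close: fully open they stand 13 mm farther back than shut.
Start: joints at [-75.287, 4.979, 10.078, 95.1, 0, 90], TCP at [0.14, -0.532, 0.231] pointing down, gripper open.
Joint ranges: [-179.16, 179.16], [-48.56, 103.87], [-65.8, 70.77], [-126.05, 130.52], [-82.76, 87.17], [-180, 180]. Speed limits (degrees/s): [127.2, 127.2, 147.25, 180, 180, 180].

### API

Orientations are given as [roll, pitch, yaw] about the fixed x, y, z axes, in that order (R = Rz(yaw) Ry(pitch) Rx(roll)).
In Python, from workcell import bot gives the robot as it stands.
- The arm moves only by the shell command python3 -m pendant 'ROWS' [FORCE]. ROWS is JSON, a list that holds one entry, the list of rows, each a list of 7 numbers: the shift along the tool's x, y, z in cm, then the turn, a rotation vector about the tool's x, y, z in rad, then the opening in per cent of the stroke, from 0 (shut) to 100 (fully open). In form: [[[dx, dy, dz, ax, ay, az, gripper], ...]]. A call has 1 to 5 rows; each row shifts and turns the pose as measured when the row begins, along the tool's axes as they then stand; what a row does not reach is not made up. A row lasts 1/12 s, in which the tool goes at most 41.7 mm and 7.16 degrees, less where a joint would pass 70% of its speed; a pose out of reach is approached as far as the arm can. A call with a gripper value outside its range is refused whole. The fingers move at their own pace and stop on an object; FORCE is the grip in N (left out, the last holds). Time passes only in rows, so rows that do not move let the fingers close. It gives the time, the measured TCP pose, the force and the opening at its end, in the units of the state.
- bot.get_obs(): the state, without advancing time (a new reading comes with each control period).
- bot.camera(name): name is "scene" or "side" or "wrist"; returns the picture (400x640x3 uint8, red, green, blue); there is no depth.
- bot.get_calibration(name): a dict with "intrinsics" (3x3 intrinsics, pixels), "pose" (4x4, takes a point from camera to world coordinates); the wrist camera has in their place "T_tool_cam" (4x4, takes a point from camera to tool coordinates, whose origin is the TCP and whose axes are the flange's). Camera axes: x right, y down, z forward; pixel columns grow to the right and rows downward; lengths in m; the calibration is good to about 2 mm. The wrist camera is an equidistant fisheye: a pixel r from the principal point sees the ray r / f radians off the axis. A picture is of the moment at which its call begins: read the wrist's pose just before it. get_calibration takes no time and is no camera call.
- bot.job_done(): hands the job in, once; it reports no verdict.
Trained networks look in the newest picture that a camera, given by its name, has taken for a name from the list of things; names that differ only in an ending like _2 or _b are one class to them, and where a whole thing is asked for, a point or a joint stands for the part that bears it (a point fixed in the world has none). Each returns a list of dicts, best first, with "confidence" (0 to 1); they miss things now and then, are a little off and sometimes report something else, mostly with a low value. They report only what shows in the picture. A call takes as long as a camera call.
- bot.masks_of(camera, thing): "pixels" (400x640 bool, what is visible of it) and "extent" ([left, top, right, bottom] in pixels, round what is visible of it).
- bot.mark_of(camera, thing): "uv" ([column, row] in pixels: a listed point, or the origin of a listed thing).
The state is a dict: "time": time; "q": joint angles; "qd": joint speeds; "joint_efforts": joint torques, N m; "ee_pos": TCP position; "tcp_rot": TCP orientation; "wrist_force": force on the tool from outside, world axes, zero at the start; "torque": the same for the moment, N m; "opening": finger opening in m.
Only numpy, scipy, OpenCV 4.12 (cv2) and the standard library are available. Lean on these libraries where they do the work, as an engineer would, in place of code of your own. Each camera call takes 0.05 s, during which the arm holds its last target. There are 200 camera calls.

### The job

Make the shaker ready and start it: first flip the isolator toggle on the control box off (over to its red mark), then fit the loose platform fully down on the drive's square shaft, and stand every white-lidded amber sample jar upright on the floor of a bay of its own in the platform. When all are in, flip the isolator back on (to the green mark), and only then pull the green start knob right out for a moment and let it spring back to rest. Leave the other things on the bench where they are.

Things in the scene. Friction and masses are not known exactly. Their poses are not given: they have to be found in the camera images.
- control_box: Grey control box fixed on the bench, 85 (x) x 170 (y) x 50 mm high; origin at the centre of its underside, z up. On its top, at [0, +43] mm, the isolator toggle on a black plate; at [0, -43] mm, the green start knob on a yellow plate.
- isolator (a joint): Angle (rad) of the toggle, about a pivot on the box's top, 50 mm above the bench, axis along the box's y. 0 is upright; +0.45 ON (leans to the box's +x, green mark), -0.45 OFF (leans to -x, red mark). A spring drives it from upright to the nearer end, where it rests: about 3 N sideways at the ball moves it off an end, and once past upright it snaps over. Starts ON.
- isolator_tip (a point): Centre of the toggle's red ball, 22 mm across, at the end of its 12 mm steel lever, 52 mm from the pivot: about 97 mm above the bench and 23 mm to the box's +x or -x side of the pivot when at an end.
- start_knob (a joint): How far (m) the green start knob is pulled straight up out of the box's top: 0 at rest, 0.016 fully out. A spring holds it in, about 4 N at rest and 8 N fully out, and returns it when let go.
- knob_grip (a point): Centre of the green knob's head, a disc 36 mm across and 24 mm high on a thinner stem; 84 mm above the bench (34 mm above the box's top) at rest. Gripped across the head and pulled straight up.
- shaft_foot (a point): Centre of the foot of the drive's square shaft, on the top of a round shoulder 176 mm across, 60 mm above the bench; z up, x and y square to the shaft's flats. The shaft stands 24 mm up from here, 20 mm square for 18 mm, then 15 mm square for the last 6 mm. It is fixed and stands in the middle of a fixed blue drive unit 200 x 200 mm.
- platform_grip (a point): Grip point of the loose shaker platform (0.5 kg), on its hub's axis: a black block 30 x 30 mm, flats along the platform's x and y, 40 mm high from the tray floor; this point is 26 mm above that floor, 60 mm above the underside. The tray is 182 mm square, aluminium, with four bays with blue walls; lanes 46 mm wide run from each flat of the hub to the rim, for the fingers.
- platform_seat (a point): Centre of the platform's underside and mouth of its square bore, 22.5 mm wide and 28 mm deep, sides along the platform's x and y, in a steel boss 124 mm square and 28 mm high below the tray. It lies on the shaft's foot when the platform is fully down; any of the four quarter turns fits.
- bay0 (a point): Centre of the floor of one of the platform's four bays, each a square pocket 62 mm wide inside with walls 15 mm high; at [+57, +57] mm from the platform's axis, 34 mm above its underside.
- bay1 (a point): Centre of the floor of one of the platform's four bays, each a square pocket 62 mm wide inside with walls 15 mm high; at [+57, -57] mm from the platform's axis, 34 mm above its underside.
- bay2 (a point): Centre of the floor of one of the platform's four bays, each a square pocket 62 mm wide inside with walls 15 mm high; at [-57, -57] mm from the platform's axis, 34 mm above its underside.
- bay3 (a point): Centre of the floor of one of the platform's four bays, each a square pocket 62 mm wide inside with walls 15 mm high; at [-57, +57] mm from the platform's axis, 34 mm above its underside.
- jar0_mid (a point): Centre, half-way up, of a squat closed amber sample jar standing on the bench: 64 mm high, 52 mm across, with a white lid 51 mm across (the top 16 mm); 0.25 kg, heavy at the foot; z along its axis, so this point is 32 mm above its foot. May be absent; two to four are there.
- jar1_mid (a point): Centre, half-way up, of a squat closed amber sample jar standing on the bench: 64 mm high, 52 mm across, with a white lid 51 mm across (the top 16 mm); 0.25 kg, heavy at the foot; z along its axis, so this point is 32 mm above its foot. May be absent; two to four are there.
- jar2_mid (a point): Centre, half-way up, of a squat closed amber sample jar standing on the bench: 64 mm high, 52 mm across, with a white lid 51 mm across (the top 16 mm); 0.25 kg, heavy at the foot; z along its axis, so this point is 32 mm above its foot. May be absent; two to four are there.
- jar3_mid (a point): Centre, half-way up, of a squat closed amber sample jar standing on the bench: 64 mm high, 52 mm across, with a white lid 51 mm across (the top 16 mm); 0.25 kg, heavy at the foot; z along its axis, so this point is 32 mm above its foot. May be absent; two to four are there.
- tube_rack: Bystander: blue rack of white tubes, 100 x 170 x 122 mm; origin at the centre of its underside, as for all bystanders.
- wash_bottle: Bystander: white wash bottle, 64 mm across, about 180 mm high.
- tip_box: Bystander: clear and blue tip box, 87 x 122 x 61 mm.
- dish: Bystander: white bowl, 140 mm across, 40 mm high.
- petri: Bystander: low clear petri dish, 92 mm across, 30 mm high.
- marker: Bystander: black and red marker lying flat along its x, 130 mm long, 14 mm thick.
- beaker: Bystander: clear beaker, 64 mm across, 85 mm high.

How it is judged (in metres and radians):
On the way, in this order (a step that is already met when the one before it is completed fails the run):
1. the isolator is flipped off (value of joint isolator below -0.35 rad), for 0.2 s.
2. the platform is fully down on the square shaft, with the isolator off (value of joint isolator below -0.35 rad and horizontal distance between platform_seat and shaft_foot below 0.004 m and z of platform_seat in the frame of shaft_foot below 0.004 m and angle between platform_seat's own z axis and vertical below 0.06 rad and (angle between the x axis of platform_seat and the x axis of shaft_foot, either way round below 0.15 rad or angle between the x axis of platform_seat and the y axis of shaft_foot, either way round below 0.15 rad)), for 0.2 s.
3. every jar stands in a bay of the platform, with the isolator off (all of step 2 and angle between each of jar0_mid, jar1_mid, jar2_mid, jar3_mid's own z axis and vertical below 0.15 rad and ((horizontal distance between jar0_mid and bay0 below 0.012 m and z of jar0_mid in the frame of bay0 below 0.038 m) or (horizontal distance between jar0_mid and bay1 below 0.012 m and z of jar0_mid in the frame of bay1 below 0.038 m) or (horizontal distance between jar0_mid and bay2 below 0.012 m and z of jar0_mid in the frame of bay2 below 0.038 m) or (horizontal distance between jar0_mid and bay3 below 0.012 m and z of jar0_mid in the frame of bay3 below 0.038 m)) and ((horizontal distance between jar1_mid and bay0 below 0.012 m and z of jar1_mid in the frame of bay0 below 0.038 m) or (horizontal distance between jar1_mid and bay1 below 0.012 m and z of jar1_mid in the frame of bay1 below 0.038 m) or (horizontal distance between jar1_mid and bay2 below 0.012 m and z of jar1_mid in the frame of bay2 below 0.038 m) or (horizontal distance between jar1_mid and bay3 below 0.012 m and z of jar1_mid in the frame of bay3 below 0.038 m)) and ((horizontal distance between jar2_mid and bay0 below 0.012 m and z of jar2_mid in the frame of bay0 below 0.038 m) or (horizontal distance between jar2_mid and bay1 below 0.012 m and z of jar2_mid in the frame of bay1 below 0.038 m) or (horizontal distance between jar2_mid and bay2 below 0.012 m and z of jar2_mid in the frame of bay2 below 0.038 m) or (horizontal distance between jar2_mid and bay3 below 0.012 m and z of jar2_mid in the frame of bay3 below 0.038 m)) and ((horizontal distance between jar3_mid and bay0 below 0.012 m and z of jar3_mid in the frame of bay0 below 0.038 m) or (horizontal distance between jar3_mid and bay1 below 0.012 m and z of jar3_mid in the frame of bay1 below 0.038 m) or (horizontal distance between jar3_mid and bay2 below 0.012 m and z of jar3_mid in the frame of bay2 below 0.038 m) or (horizontal distance between jar3_mid and bay3 below 0.012 m and z of jar3_mid in the frame of bay3 below 0.038 m))), for 0.2 s.
4. the isolator is flipped on (value of joint isolator above 0.35 rad and horizontal distance between platform_seat and shaft_foot below 0.004 m and z of platform_seat in the frame of shaft_foot below 0.004 m and angle between platform_seat's own z axis and vertical below 0.06 rad and (angle between the x axis of platform_seat and the x axis of shaft_foot, either way round below 0.15 rad or angle between the x axis of platform_seat and the y axis of shaft_foot, either way round below 0.15 rad)), for 0.2 s.
5. the start knob is pulled out with the isolator on (value of joint isolator above 0.35 rad and value of joint start_knob above 0.01 m), for 0.1 s.
At the end, for the whole second after the job is handed in: The isolator is on (over 0.35 rad), the start knob is back at rest (within 2 mm), the platform is down on the shaft (within 4 mm, level within 0.06 rad), and every jar that is present stands upright (within 0.15 rad) on the floor of a bay (within 12 mm of its centre, within 6 mm of the floor) (all of step 4 and value of joint start_knob below 0.002 m and angle between each of jar0_mid, jar1_mid, jar2_mid, jar3_mid's own z axis and vertical below 0.15 rad and ((horizontal distance between jar0_mid and bay0 below 0.012 m and z of jar0_mid in the frame of bay0 below 0.038 m) or (horizontal distance between jar0_mid and bay1 below 0.012 m and z of jar0_mid in the frame of bay1 below 0.038 m) or (horizontal distance between jar0_mid and bay2 below 0.012 m and z of jar0_mid in the frame of bay2 below 0.038 m) or (horizontal distance between jar0_mid and bay3 below 0.012 m and z of jar0_mid in the frame of bay3 below 0.038 m)) and ((horizontal distance between jar1_mid and bay0 below 0.012 m and z of jar1_mid in the frame of bay0 below 0.038 m) or (horizontal distance between jar1_mid and bay1 below 0.012 m and z of jar1_mid in the frame of bay1 below 0.038 m) or (horizontal distance between jar1_mid and bay2 below 0.012 m and z of jar1_mid in the frame of bay2 below 0.038 m) or (horizontal distance between jar1_mid and bay3 below 0.012 m and z of jar1_mid in the frame of bay3 below 0.038 m)) and ((horizontal distance between jar2_mid and bay0 below 0.012 m and z of jar2_mid in the frame of bay0 below 0.038 m) or (horizontal distance between jar2_mid and bay1 below 0.012 m and z of jar2_mid in the frame of bay1 below 0.038 m) or (horizontal distance between jar2_mid and bay2 below 0.012 m and z of jar2_mid in the frame of bay2 below 0.038 m) or (horizontal distance between jar2_mid and bay3 below 0.012 m and z of jar2_mid in the frame of bay3 below 0.038 m)) and ((horizontal distance between jar3_mid and bay0 below 0.012 m and z of jar3_mid in the frame of bay0 below 0.038 m) or (horizontal distance between jar3_mid and bay1 below 0.012 m and z of jar3_mid in the frame of bay1 below 0.038 m) or (horizontal distance between jar3_mid and bay2 below 0.012 m and z of jar3_mid in the frame of bay2 below 0.038 m) or (horizontal distance between jar3_mid and bay3 below 0.012 m and z of jar3_mid in the frame of bay3 below 0.038 m))); the robot touches nothing.
It fails at once if one of the other things on the bench is moved by more than 40 mm (distance of any of tube_rack, wash_bottle, tip_box, dish, petri, marker, beaker from where it was at the start of the episode above 0.04 m).
Of jar0, jar1, jar2, jar3 only 2 to 4 are there at a start; the rules pass over those that are not, and their reading is None.
At some moment in a run one of jar0, jar1, jar2, jar3 may be knocked a few centimetres aside while the robot is not near it.
It also fails if it takes over 210 s, if anything falls off the work surface, if the arm or the gripper's body presses on something with over 40 N, if the wrist force passes 120 N, or if a joint passes its speed limit or range.

## Working session

There is one attempt and no reset: what is moved stays moved. The work goes in short steps, Python scripts to look and compute and a shell command to move; the robot and the scene stay as the last step left them, time stands still between calls to the robot, and variables do not carry over. Pictures are saved under pics/ and viewed, about 12 in all and at most 16, crops included, and the job is handed in when it is done.

```bash
mkdir -p pics; ls; cat > h.py <<'E'
import numpy as np, cv2
from workcell import bot
from scipy.spatial.transform import Rotation as R
def tool():
    o=bot.get_obs(); T=np.eye(4); T[:3,:3]=R.from_euler('xyz',o['tcp_rot'],degrees=True).as_matrix(); T[:3,3]=o['ee_pos']; return T
def snap(n,f=None):
    T=tool(); im=bot.camera(n)
    if f: cv2.imwrite('pics/'+f,im[:,:,::-1])
    return T,im
def ray(n,uv,T=None):
    c=bot.get_calibration(n);K=np.array(c['intrinsics']);x=(uv[0]-K[0,2])/K[0,0];y=(uv[1]-K[1,2])/K[1,1]
    if n=='wrist':
        r=np.hypot(x,y);d=np.array([x/r*np.sin(r),y/r*np.sin(r),np.cos(r)]) if r>0 else np.array([0,0,1.]);P=T@np.array(c['T_tool_cam'])
    else: d=np.array([x,y,1.]);P=np.array(c['pose'])
    d=P[:3,:3]@d
    return P[:3,3],d/np.linalg.norm(d)
def at(n,uv,z,T=None):
    o,d=ray(n,uv,T);return o+d*(z-o[2])/d[2]
def proj(n,p,T=None):
    c=bot.get_calibration(n);K=np.array(c['intrinsics']);P=T@np.array(c['T_tool_cam']) if n=='wrist' else np.array(c['pose'])
    q=np.linalg.inv(P)@np.r_[p,1]
    q=q[:3]
    if n=='wrist':
        t=np.arctan2(np.hypot(q[0],q[1]),q[2]);h=np.hypot(q[0],q[1])+1e-12;x,y=q[0]/h*t,q[1]/h*t
    else:x,y=q[0]/q[2],q[1]/q[2]
    return np.array([K[0,0]*x+K[0,2],K[1,1]*y+K[1,2]])
def go(x,y,z,yaw=None):
    T=tool(); d=T[:3,:3].T@(np.array([x,y,z])-T[:3,3])*100
    print('tool shift cm',d.round(2))
def st():
    o=bot.get_obs();print('t',round(o['time'],2),np.round(o['ee_pos'],4),np.round(o['tcp_rot'],1),'F',np.round(o['wrist_force'],1),'op',round(o['opening'],4),'q',np.round(o['q'],0))
E
python3 - <<'E'
from h import *
st()
for n in('scene','side','wrist'):
    snap(n,n+'0.png'); c=bot.get_calibration(n); print(n,np.round(c.get('pose',c.get('T_tool_cam')),3).tolist(),np.round(c['intrinsics'],1).tolist())
Z=dict(control_box=0,isolator_tip=.097,knob_grip=.084,shaft_foot=.06,platform_grip=.06,platform_seat=0,jar0_mid=.032,tube_rack=0,wash_bottle=0,tip_box=0,dish=0,petri=0,marker=0,beaker=0)
T=tool()
for k,z in Z.items():
    for n in('scene','side'):
        for r in bot.mark_of(n,k)[:5]:
            if r['confidence']>.3: print(k,n,np.round(r['uv'],0),round(r['confidence'],2),at(n,r['uv'],z)[:2].round(3))
E
```

```text
pics
t 0.0 [ 0.1397 -0.5317  0.2306] [-179.9   -0.    14.7] F [-0.3  0.7  0. ] op 0.0855 q [-75.   5.  10.  95.   0.  90.]
scene [[0.695, 0.501, -0.515, 1.243], [0.719, -0.5, 0.483, -0.56], [-0.015, -0.706, -0.708, 1.03], [0.0, 0.0, 0.0, 1.0]] [[449.0, 0.0, 317.6], [0.0, 449.0, 189.6], [0.0, 0.0, 1.0]]
side [[-0.878, -0.32, 0.356, 0.037], [-0.478, 0.572, -0.666, 1.118], [0.01, -0.755, -0.655, 1.082], [0.0, 0.0, 0.0, 1.0]] [[452.3, 0.0, 316.2], [0.0, 452.3, 198.1], [0.0, 0.0, 1.0]]
wrist [[-0.001, -0.964, -0.267, 0.067], [1.0, -0.001, 0.0, -0.0], [-0.001, -0.267, 0.964, -0.142], [0.0, 0.0, 0.0, 1.0]] [[309.7, 0.0, 321.8], [0.0, 309.7, 202.2], [0.0, 0.0, 1.0]]
control_box scene [191. 273.] 0.59 [ 0.481 -0.33 ]
control_box side [389. 161.] 0.75 [ 0.478 -0.326]
control_box side [266. 199.] 0.38 [0.782 0.112]
isolator_tip scene [204. 253.] 0.63 [ 0.521 -0.292]
isolator_tip side [376. 142.] 0.43 [ 0.528 -0.289]
knob_grip scene [169. 261.] 0.68 [ 0.471 -0.367]
knob_grip scene [358. 161.] 0.44 [0.553 0.263]
knob_grip side [394. 139.] 0.62 [ 0.479 -0.364]
shaft_foot scene [357. 161.] 0.86 [0.
[... 434 characters left out ...]
64. 347.] 0.87 [0.457 0.612]
tube_rack side [287. 295.] 0.42 [0.494 0.439]
wash_bottle scene [217. 330.] 0.63 [ 0.671 -0.375]
wash_bottle side [351. 143.] 0.89 [ 0.667 -0.369]
tip_box scene [337. 284.] 0.72 [ 0.787 -0.067]
tip_box scene [289. 208.] 0.72 [0.49  0.023]
tip_box side [287. 172.] 0.96 [ 0.801 -0.066]
dish scene [402. 204.] 0.94 [0.725 0.284]
dish side [250. 232.] 0.89 [0.738 0.277]
petri scene [308. 152.] 0.76 [0.334 0.248]
petri scene [218. 331.] 0.67 [ 0.675 -0.376]
petri side [363. 270.] 0.93 [0.336 0.246]
marker scene [376. 148.] 0.65 [0.488 0.435]
marker side [285. 296.] 0.83 [0.496 0.446]
beaker scene [377. 242.] 0.81 [0.769 0.117]
beaker side [264. 201.] 0.65 [0.783 0.122]
```

```bash
python3 - <<'E'
import cv2,numpy as np
a=cv2.imread('pics/scene0.png')[60:400,80:480];b=cv2.imread('pics/side0.png')[60:400,200:440]
cv2.imwrite('pics/a0.png',cv2.resize(a,(700,595)));cv2.imwrite('pics/b0.png',cv2.resize(b,None,fx=1.75,fy=1.75))
E
python3 - <<'E'
from h import *
for n in('scene','side'):
  for k in('jar0_mid','jar1_mid'):
    for r in bot.mark_of(n,k): print(n,np.round(r['uv']),round(r['confidence'],2),at(n,r['uv'],.032)[:2].round(3))
E
```

```text
scene [271. 274.] 0.59 [ 0.656 -0.184]
side [335. 157.] 0.65 [ 0.662 -0.205]
side [291. 171.] 0.34 [ 0.766 -0.041]
```

View pics/a0.png

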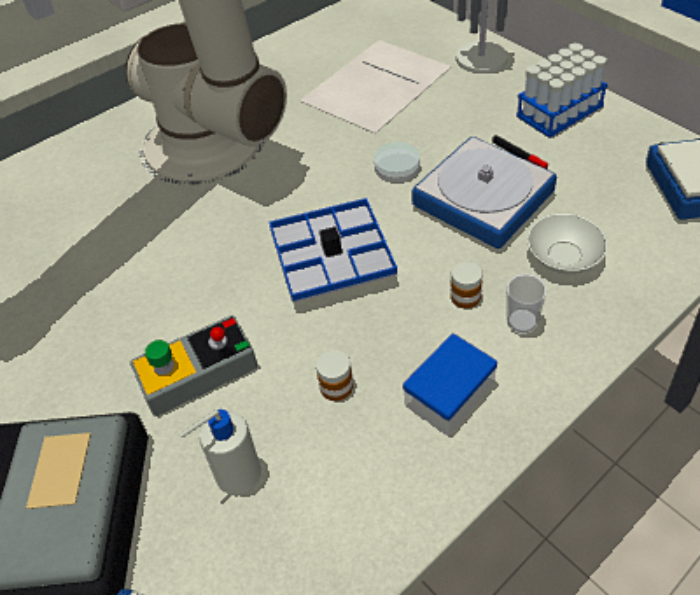

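View pics/b0.png

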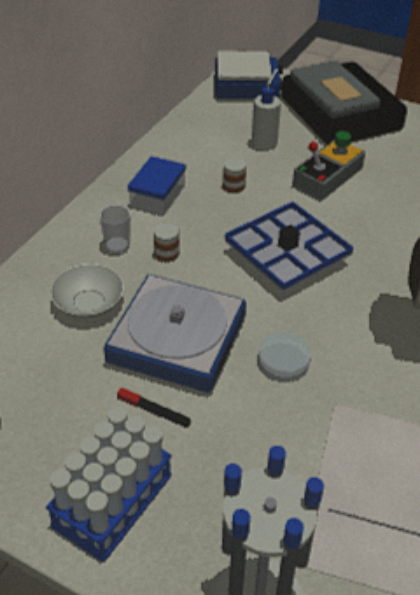

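Two jars show, at scene px (271,274) and (346,223). The platform lies at about (0.455,-0.02), the drive at about (0.53,0.28), and the box sits at a yaw of about -18°. I'm moving over the box for a close look.

```bash
python3 -m pendant '[[[4,-1.1,-1,0,0,0.114,0],[4,1.2,-1,0,0,0.114,0],[4,1.2,-1,0,0,0.114,0],[4,1.2,-1,0,0,0.114,0],[4,1.2,0,0,0,0.114,0]]]'; python3 - <<'E'
from h import *
st(); go(.46,-.32,.27)
E
```

```text
time: 2.17
ee_pos: [0.3281, -0.5615, 0.2738]
tcp_rot: [179.9, -0.0, -19.3]
wrist_force: [0.3, -0.8, 1.3]
opening: 0.0253
t 2.17 [ 0.3281 -0.5615  0.2738] [179.9  -0.  -19.3] F [ 0.3 -0.8  1.3] op 0.0253 q [-60.  21.  34. 103.  -0. 140.]
tool shift cm [  4.45 -27.16   0.35]
```

```bash
python3 -m pendant '[[[0.9,-4,0,0,0,0,0],[0.9,-4,0,0,0,0,0],[0.9,-4,0,0,0,0,0],[0.9,-4,0,0,0,0,0],[0.9,-4,0,0,0,0,0]]]' >/dev/null; python3 -m pendant '[[[0,-3.5,0,0,0,0,0],[0,-3.5,0,0,0,0,0],[0,0,0,0,0,0,0],[0,0,0,0,0,0,0]]]' ; cat >> h.py <<'E'
def look(n,k,z,T=None,m=.25):
    out=[]
    for r in bot.mark_of(n,k):
        if r['confidence']>m:
            p=at(n,r['uv'],z,T); print(k,n,np.round(r['uv']),round(r['confidence'],2),p[:2].round(4)); out.append(p)
    return out
E
python3 - <<'E'
from h import *
st(); T,im=snap('wrist','w1.png')
for k,z in dict(control_box=0,isolator_tip=.097,knob_grip=.084,platform_grip=.06,jar0_mid=.032).items(): look('wrist',k,z,T)
for n in('scene','side'):
    snap(n)
    look(n,'jar0_mid',.032)
E
```

```text
time: 2.92
ee_pos: [0.4786, -0.3224, 0.2503]
tcp_rot: [-179.1, 1.4, -19.6]
wrist_force: [0.9, -0.3, -0.2]
opening: 0.0002
t 2.92 [ 0.4786 -0.3224  0.2503] [-179.1    1.4  -19.6] F [ 0.9 -0.3 -0.2] op 0.0002 q [-34.  11.  19.  99.   0. 165.]
control_box wrist [326. 160.] 0.95 [ 0.4855 -0.3265]
isolator_tip wrist [275. 158.] 0.83 [ 0.5187 -0.2865]
isolator_tip wrist [101.  39.] 0.7 [ 0.7278 -0.1424]
knob_grip wrist [366. 171.] 0.66 [ 0.4742 -0.3661]
platform_grip wrist [130. 266.] 0.98 [ 0.4525 -0.0204]
```

View pics/w1.png

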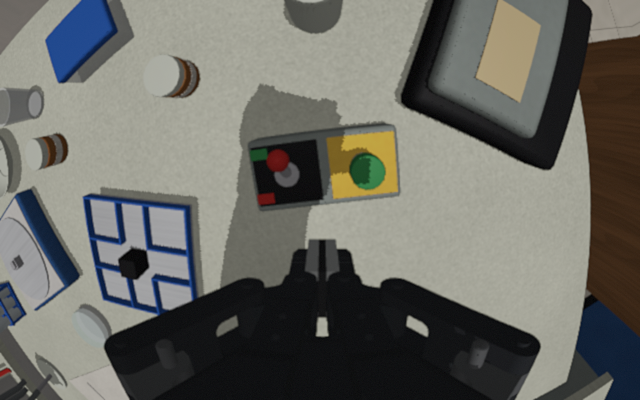

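The wrist picture shows the red ball at (278,160) leaning to green, the knob at (367,171), the platform at lower left, and the two jars at (172,77) and (47,150).

```bash
python3 - <<'E'
from h import *
T=tool()
c=[at('wrist',u,.05,T)[:2] for u in [(249,142),(396,125),(400,193),(261,209)]]
for i in range(4):
    d=c[(i+1)%4]-c[i]; print(c[i].round(4),np.linalg.norm(d).round(3),np.degrees(np.arctan2(d[1],d[0])).round(1))
b=np.mean(c,0);print(b)
tip=at('wrist',(278,160),.097,T);kn=at('wrist',(367,169),.09,T);print(tip,kn)
yaw=np.radians(-17);ux=np.array([np.cos(yaw),np.sin(yaw)]);uy=np.array([-ux[1],ux[0]])
for p in(tip,kn):print((p[:2]-b)@ux,(p[:2]-b)@uy)
E
```

```text
[ 0.5417 -0.2576] 0.165 -103.1
[ 0.5043 -0.4179] 0.078 166.4
[ 0.4281 -0.3995] 0.163 77.2
[ 0.4642 -0.2404] 0.079 -12.5
[ 0.48459193 -0.32886767]
[ 0.51535425 -0.29068235  0.097     ] [ 0.47652106 -0.36889754  0.09      ]
0.018253843782956167 0.04551083016261852
0.003985396950077573 -0.04064045227978825
```

```bash
cat >> h.py <<'E'
def to(x,y,z,yaw):
    "shift (cm, current tool axes) and rotvec to reach tool-down pose"
    T=tool(); d=T[:3,:3].T@(np.array([x,y,z])-T[:3,3])*100
    best=None
    rv=(R.from_matrix(T[:3,:3]).inv()*R.from_euler('xyz',[180,0,yaw],degrees=True)).as_rotvec()
    Rt=R.from_euler('xyz',[180,0,yaw],degrees=True).as_matrix()
    print('turn',rv.round(3),'shift now-axes',d.round(2),'after-turn axes',(Rt.T@T[:3,:3]@d).round(2))
E
python3 - <<'E'
from h import *
to(.5577,-.3014,.15,-13.2)
E
```

```text
turn [-0.016  0.024 -0.115] shift now-axes [ 7.   -4.73  9.91] after-turn axes [ 7.27 -4.07 10.01]
```

```bash
python3 -m pendant '[[[0,0,0,-0.016,0.024,-0.115,0],[3.6,-2,0,0,0,0,0],[3.6,-2,1,0,0,0,0],[0,0,3.5,0,0,0,0],[0,0,3.5,0,0,0,0]]]'>/dev/null; python3 -m pendant '[[[0,0,1,0,0,0,0],[0,0,0,0,0,0,0]]]' >/dev/null; python3 - <<'E'
from h import *
st();to(.5577,-.3014,.075,-13.2)
E
```

```text
t 4.0 [ 0.5586 -0.3031  0.1562] [180.  -0. -13.] F [-0.7 -0.4 -0.5] op 0.0003 q [-28.  16.  14.  88.  -0. 165.]
turn [ 0.    -0.001  0.003] shift now-axes [-0.13 -0.15  8.12] after-turn axes [-0.12 -0.15  8.12]
```

```bash
python3 -m pendant '[[[0,-0.1,4,0,0,0,0],[0,0,3,0,0,0,0],[0,0,1,0,0,0,0],[0,0,0,0,0,0,0]]]'; python3 -m pendant '[[[-1.5,0,0,0,0,0,0],[-1.5,0,0,0,0,0,0],[-1.5,0,0,0,0,0,0],[-1,0,0,0,0,0,0],[-0.7,0,0,0,0,0,0]]]';python3 -m pendant '[[[0,0,0,0,0,0,0]]]'; python3 - <<'E'
from h import *
to(.4944,-.2866,.075,-13.2)
T,im=snap('wrist','w2.png');look('wrist','isolator_tip',.097,T)
for n in('scene','side'): snap(n);look(n,'isolator_tip',.097)
E
```

```text
time: 4.33
ee_pos: [0.5592, -0.3043, 0.0816]
tcp_rot: [179.9, -0.4, -13.1]
wrist_force: [-0.5, -0.8, 0.4]
opening: 0.0004
time: 4.75
ee_pos: [0.5014, -0.2935, 0.095]
tcp_rot: [179.7, -1.2, -13.2]
wrist_force: [-0.5, -0.4, 0.3]
opening: -0.0002
time: 4.83
ee_pos: [0.5011, -0.294, 0.0979]
tcp_rot: [179.6, -1.4, -13.3]
wrist_force: [0.6, -0.6, 0.5]
opening: -0.0004
turn [ 0.007 -0.024 -0.001] shift now-axes [-0.88 -0.58  2.27] after-turn axes [-0.82 -0.57  2.29]
isolator_tip scene [196. 238.] 0.47 [ 0.4666 -0.281 ]
isolator_tip side [351. 145.] 0.51 [ 0.6061 -0.2226]
isolator_tip side [386. 148.] 0.38 [ 0.4794 -0.2716]
```

```bash
python3 -m pendant '[[[2,0,0,0,0,0,0],[0,0,-4,0,0,0,30],[0,0,-4,0,0,0,50],[0,-4,-3,0,0,0,60],[0,-4,0,0,0,0,60]]]'; python3 -m pendant '[[[-1,-4,0,0,0,0,60],[-1,-4,0,0,0,0,60],[-1,-4,0,0,0,0,60],[-1,-3,0,0,0,0,60],[0,0,0,0,0,0,60]]]'; python3 - <<'E'
from h import *
for n in('scene','side'): snap(n,n+'1.png');look(n,'isolator_tip',.097);look(n,'knob_grip',.084);look(n,'jar0_mid',.032)
st();T,im=snap('wrist','w3.png')
for k,z in dict(isolator_tip=.097,platform_grip=.06,platform_seat=0,jar0_mid=.032,shaft_foot=.06).items(): look('wrist',k,z,T)
E
```

```text
time: 5.55
ee_pos: [0.5355, -0.2283, 0.1978]
tcp_rot: [179.8, -0.5, -13.6]
wrist_force: [1.0, -0.0, 0.1]
opening: 0.0486
time: 5.97
ee_pos: [0.5279, -0.0918, 0.1978]
tcp_rot: [-178.8, -0.6, -10.4]
wrist_force: [0.3, 0.3, -0.0]
opening: 0.0512
isolator_tip scene [199. 239.] 0.6 [ 0.4753 -0.2751]
knob_grip scene [173. 263.] 0.58 [ 0.4836 -0.364 ]
isolator_tip side [389. 148.] 0.41 [ 0.4696 -0.2747]
knob_grip side [394. 139.] 0.62 [ 0.4811 -0.3633]
t 6.37 [ 0.5284 -0.0957  0.1974] [-178.9   -0.6  -10.8] F [ 0.3 -0.1  0.1] op 0.0514 q [-11.   2.   3.  91.   1. 180.]
isolator_tip wrist [522. 225.] 0.7 [ 0.4727 -0.2773]
isolator_tip wrist [130.  28.] 0.49 [0.7231 0.047 ]
platform_grip wrist [269. 278.] 0.89 [ 0.4509 -0.0224]
platform_seat wrist [218. 290.] 0.36 [0.4109 0.0719]
jar0_mid wrist [218. 289.] 0.53 [0.4297 0.0544]
shaft_foot wrist [ 54. 240.] 0.92 [0.5349 0.2793]
```

View pics/w3.png

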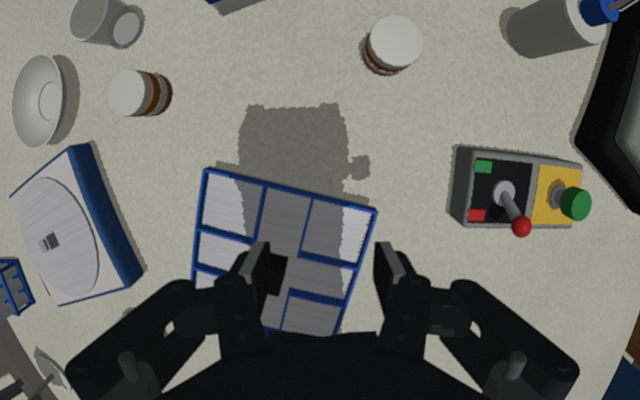

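The toggle is now on red (ball at (521,226)). Next comes the platform pose, with jars at (393,45) and (140,92).

```bash
python3 - <<'E'
from h import *
T=tool();z=.049
def ang(c,t):
    for i in range(len(c)-1):
        d=c[i+1]-c[i];print(t,c[i].round(4),c[i+1].round(4),np.linalg.norm(d).round(3),np.degrees(np.arctan2(d[1],d[0])).round(1))
ang([at('wrist',u,z,T)[:2] for u in[(207,168),(377,210)]],'w')
f=lambda u:(u[0]/1.75+80,u[1]/1.75+60)
c=[at('scene',f(u),z)[:2] for u in[(270,220),(368,200),(397,267),(293,299),(270,220)]];ang(c,'s');print(np.mean(c[:4],0))
g=lambda u:(u[0]/1.75+200,u[1]/1.75+60)
c=[at('side',g(u),z)[:2] for u in[(225,241),(290,204),(353,245),(285,285),(225,241)]];ang(c,'d');print(np.mean(c[:4],0))
# shaft: drive unit corner in scene
for n in('scene','side'):
    snap(n);look(n,'shaft_foot',.06)
    for r in bot.masks_of(n,'platform_grip')[:2]: print(n,r['confidence'],r['extent'],r['pixels'].sum())
c=[at('scene',f(u),.049)[:2] for u in[(413,188),(479,138),(556,178),(498,236)]];ang(c+c[:1],'drive')
E
```

```text
w [0.5731 0.0165] [ 0.4998 -0.1419] 0.175 -114.8
s [ 0.3332 -0.063 ] [0.418  0.0956] 0.18 61.9
s [0.418  0.0956] [0.5755 0.0208] 0.174 -25.4
s [0.5755 0.0208] [ 0.5076 -0.1463] 0.18 -112.1
s [ 0.5076 -0.1463] [ 0.3332 -0.063 ] 0.193 154.5
[ 0.45855804 -0.0232454 ]
d [0.5618 0.0443] [ 0.4969 -0.1288] 0.185 -110.6
d [ 0.4969 -0.1288] [ 0.334  -0.0692] 0.173 159.9
d [ 0.334  -0.0692] [0.4054 0.1013] 0.185 67.3
d [0.4054 0.1013] [0.5618 0.0443] 0.166 -20.0
[ 0.44954754 -0.01309157]
shaft_foot scene [359. 162.] 0.87 [0.5417 0.2844]
scene 0.8 [233.5, 171.7, 307.8, 233.0] 2862
shaft_foot side [302. 242.] 0.78 [0.5336 0.2819]
side 0.68 [329.9, 178.7, 403.0, 229.0] 2084
side 0.42 [287.6, 189.1, 305.6, 212.3] 283
drive [0.4527 0.1763] [0.4392 0.3709] 0.195 94.0
drive [0.4392 0.3709] [0.622  0.3848] 0.183 4.3
drive [0.622  0.3848] [0.6465 0.1948] 0.192 -82.6
drive [0.6465 0.1948] [0.4527 0.1763] 0.195 -174.5
```

```bash
python3 -m pendant '[[[-2.9,-2,-0.5,0,0,-0.12,100],[-3.1,-1.7,-0.5,0,0,-0.12,100],[-3.3,-1.2,0,0,0,-0.12,100],[0,0,0,0,0,-0.12,100],[0,0,0,0,0,-0.12,100]]]'>/dev/null; python3 -m pendant '[[[0,0,0,0,0,-0.12,100],[0,0,0,0,0,-0.12,100],[0,0,0,0,0,-0.12,100],[0,0,0,0,0,-0.12,100],[0,0,0,0,0,-0.12,100]]]'>/dev/null; python3 -m pendant '[[[0,0,0,0,0,-0.12,100],[0,0,0,0,0,0,100]]]'>/dev/null;python3 - <<'E'
from h import *
st();T,im=snap('wrist','w4.png');look('wrist','platform_grip',.06,T);look('wrist','platform_seat',0,T)
to(.453,-.021,.2,65)
E
```

```text
t 7.97 [ 0.4349 -0.0378  0.2071] [179.6  -1.2  68. ] F [0.9 0.5 0.1] op 0.0856 q [ -6. -12.  -8.  92.   1. 106.]
platform_grip wrist [331. 173.] 0.79 [ 0.4509 -0.0238]
platform_seat wrist [278. 107.] 0.73 [0.423  0.0596]
turn [ 0.006 -0.022  0.042] shift now-axes [2.24 1.02 0.76] after-turn axes [2.29 0.93 0.7 ]
```

View pics/w4.png

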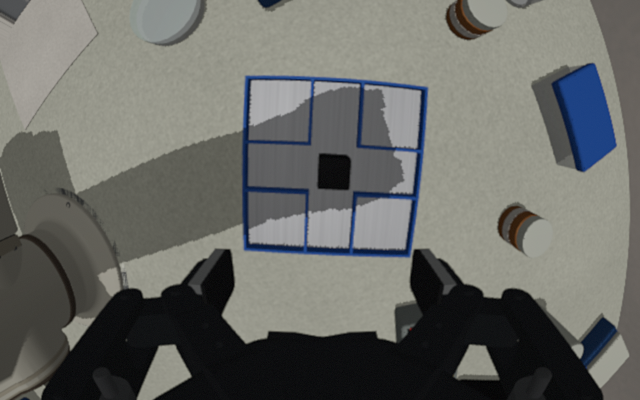

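The platform fills the middle of the view: corners (246,77), (427,88), (412,255), (245,248), with the black hub at (334,171).

```bash
python3 - <<'E'
from h import *
T=tool()
c=[at('wrist',u,.049,T)[:2] for u in[(246,77),(427,88),(412,255),(245,248)]]
for i in range(4):
    d=c[(i+1)%4]-c[i];print(c[i].round(4),np.linalg.norm(d).round(3),np.degrees(np.arctan2(d[1],d[0])).round(1))
print(np.mean(c,0))
h=[at('wrist',u,.074,T)[:2] for u in[(319,154),(350,155),(350,189),(318,189)]]
for i in range(4):
    d=h[(i+1)%4]-h[i];print(np.linalg.norm(d).round(3),np.degrees(np.arctan2(d[1],d[0])).round(1))
print('hub',np.mean(h,0))
E
```

```text
[0.4112 0.0957] 0.179 -25.5
[0.5728 0.0187] 0.177 -114.7
[ 0.4989 -0.1423] 0.181 154.4
[ 0.3355 -0.0639] 0.177 64.6
[ 0.45458454 -0.02292819]
0.028 -24.3
0.031 -111.7
0.029 157.3
0.032 65.6
hub [ 0.45435122 -0.02147086]
```

```bash
python3 -m pendant '[[[0,0,0,0.006,-0.022,0.058,100],[2.4,0.9,0,0,0,0,100],[0,0,3,0,0,0,100],[0,0,2,0,0,0,100],[0,0,0,0,0,0,100]]]';python3 - <<'E'
from h import *
to(.4545,-.0222,.041,64.8)
E
```

```text
time: 8.53
ee_pos: [0.4556, -0.0198, 0.1574]
tcp_rot: [179.8, -0.0, 62.8]
wrist_force: [-1.3, 0.7, -0.3]
opening: 0.0857
turn [ 0.004 -0.    -0.035] shift now-axes [-0.26 -0.04 11.64] after-turn axes [-0.26  0.   11.64]
```

```bash
python3 -m pendant '[[[-0.25,0,0,0,0,-0.035,100],[0,0,4,0,0,0,100],[0,0,4,0,0,0,100],[0,0,2,0,0,0,100],[0,0,0,0,0,0,100]]]';python3 - <<'E'
from h import *
to(.4545,-.0222,.041,64.8)
E
```

```text
time: 8.95
ee_pos: [0.4562, -0.0226, 0.0588]
tcp_rot: [179.5, -0.1, 64.1]
wrist_force: [-0.6, -0.2, -0.5]
opening: 0.0855
turn [ 0.009 -0.002 -0.011] shift now-axes [-0.05 -0.19  1.77] after-turn axes [-0.04 -0.17  1.78]
```

```bash
python3 -m pendant '[[[0,-0.15,1,0.009,0,-0.011,100],[0,0,0.8,0,0,0,100],[0,0,0,0,0,0,100],[0,0,0,0,0,0,30],[0,0,0,0,0,0,25]]]' 60;python3 -m pendant '[[[0,0,0,0,0,0,20],[0,0,0,0,0,0,20],[0,0,0,0,0,0,20],[0,0,0,0,0,0,20],[0,0,0,0,0,0,20]]]';python3 -m pendant '[[[0,0,0,0,0,0,20],[0,0,0,0,0,0,20],[0,0,-1,0,0,0,20],[0,0,-2,0,0,0,20],[0,0,-3,0,0,0,20]]]';python3 -m pendant '[[[0,0,-4,0,0,0,20],[0,0,-4,0,0,0,20],[0,0,-2,0,0,0,20],[0,0,0,0,0,0,20],[0,0,0,0,0,0,20]]]'; python3 - <<'E'
from h import *
st();to(.536,.282,.17,94.5)
E
```

```text
time: 9.37
ee_pos: [0.4571, -0.0222, 0.0449]
tcp_rot: [179.8, -0.2, 64.6]
wrist_force: [-0.3, 0.3, -0.9]
opening: 0.064
time: 9.78
ee_pos: [0.458, -0.0221, 0.0474]
tcp_rot: [179.7, -0.3, 64.6]
wrist_force: [0.2, 0.3, -3.3]
opening: 0.0285
time: 10.2
ee_pos: [0.4532, -0.0221, 0.1027]
tcp_rot: [-179.6, 0.0, 64.6]
wrist_force: [0.6, 0.8, -5.3]
opening: 0.0289
time: 10.62
ee_pos: [0.4531, -0.0225, 0.2124]
tcp_rot: [-179.8, -0.0, 64.6]
wrist_force: [-0.6, 0.1, -7.8]
opening: 0.0294
t 10.62 [ 0.4531 -0.0225  0.2124] [-179.8   -0.    64.6] F [-0.6  0.1 -7.8] op 0.0294 q [ -3.  -8.  -5.  94.   0. 113.]
turn [-0.004 -0.002 -0.523] shift now-axes [31.05 -5.58  4.28] after-turn axes [29.7  10.65  4.24]
```

```bash
python3 -m pendant '[[[3.6,-1.2,-0.5,0,0,0,20],[3.6,-1.2,-0.5,0,0,0,20],[3.6,-1.2,-0.5,0,0,0,20],[3.6,-1.2,0,0,0,0,20],[0,0,0,0,0,0,20]]]';python3 -m pendant '[[[0,0,0,0,0,0,20],[0,0,0,0,0,0,20],[0,0,0,0,0,0,20]]]'; python3 - <<'E'
from h import *
st();T,im=snap('wrist','w5.png');look('wrist','shaft_foot',.06,T);look('wrist','platform_grip',.06,T)
E
```

```text
time: 11.03
ee_pos: [0.4708, 0.1308, 0.2191]
tcp_rot: [-179.4, 0.3, 64.0]
wrist_force: [-1.6, -1.1, -5.9]
opening: 0.0288
time: 11.28
ee_pos: [0.4689, 0.1323, 0.2132]
tcp_rot: [-179.0, 0.6, 64.3]
wrist_force: [1.0, 0.2, -5.4]
opening: 0.0286
t 11.28 [0.4689 0.1323 0.2132] [-179.     0.6   64.3] F [ 1.   0.2 -5.4] op 0.0286 q [ 16.  -3.   0.  94.   0. 131.]
shaft_foot wrist [320.  20.] 0.95 [0.5351 0.2812]
platform_grip wrist [499. 145.] 0.71 [0.654  0.0954]
platform_grip wrist [324. 272.] 0.7 [0.4271 0.0483]
```

View pics/w5.png

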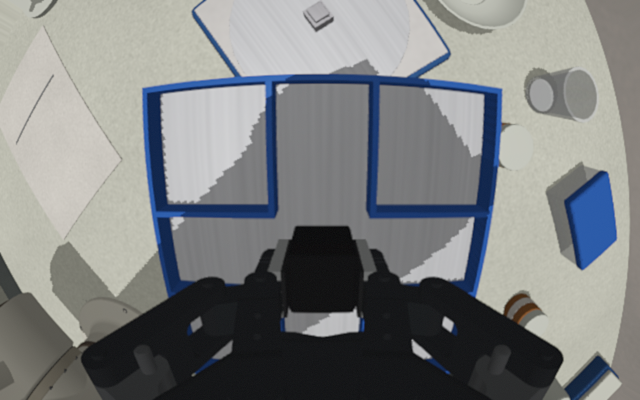

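```bash
python3 - <<'E'
import cv2
a=cv2.imread('pics/w5.png')[0:60,270:370];cv2.imwrite('pics/w5z.png',cv2.resize(a,None,fx=7,fy=7,interpolation=cv2.INTER_CUBIC))
E
python3 - <<'E'
from h import *
T=tool();z0=T[2,3]
Ti=np.linalg.inv(T)
P=[(144,90),(501,90)];c=[at('wrist',u,z0+.002,T) for u in P]
for p in c:print((Ti@np.r_[p,1])[:3].round(4))
H=[(292,227),(351,227)]
for u in H:print('hub',(Ti@np.r_[at('wrist',u,z0+.027,T),1])[:3].round(4))
d=c[1]-c[0];print(np.linalg.norm(d),np.degrees(np.arctan2(d[1],d[0])))
E
```

```text
[ 0.0869 -0.089  -0.0014]
[ 0.0865  0.0872 -0.0043]
hub [ 0.0258 -0.0123 -0.0271]
hub [ 0.0259  0.011  -0.0275]
0.1762989075375324 -25.950767118116477
```

View pics/w5z.png

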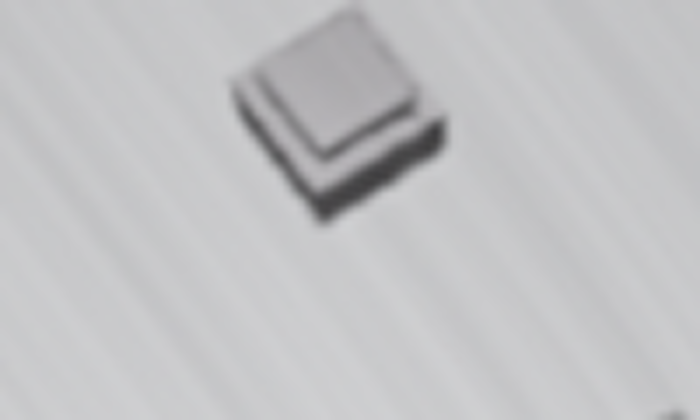

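```bash
python3 - <<'E'
from h import *
T=tool();z0=T[2,3];Ti=np.linalg.inv(T)
for u in [(292,227),(351,227)]:print('hubbase',(Ti@np.r_[at('wrist',u,z0-.013,T),1])[:3].round(4))
for u in [(283,257),(362,257)]:print('hubtop',(Ti@np.r_[at('wrist',u,z0+.027,T),1])[:3].round(4))
def s(P,z):
    c=[at('wrist',(270+u/7,v/7),z,T)[:2] for u,v in P];n=len(c)
    for i in range(n):
        d=c[(i+1)%n]-c[i];print(c[i].round(4),np.linalg.norm(d).round(4),np.degrees(np.arctan2(d[1],d[0])).round(1))
    return c
c=s([(255,78),(352,8),(418,97),(323,155)],.084);print('top',np.mean(c,0))
c=s([(233,85),(320,190),(445,120)],.078);print('mid',(c[0]+c[2])/2)
E
```

```text
hubbase [ 0.0111 -0.0164  0.0132]
hubbase [0.0112 0.015  0.0126]
hubtop [ 0.0125 -0.0165 -0.0269]
hubtop [ 0.0127  0.0159 -0.0274]
[0.5265 0.2864] 0.0155 13.0
[0.5416 0.2899] 0.015 -82.8
[0.5434 0.275 ] 0.0142 -171.8
[0.5294 0.273 ] 0.0138 102.2
top [0.53521764 0.28107434]
[0.5241 0.2889] 0.0187 -79.4
[0.5275 0.2705] 0.0186 5.9
[0.546  0.2724] 0.0274 143.1
mid [0.53507902 0.28064332]
```

```bash
python3 -m pendant '[[[0,0,0,0,0,-0.114,20],[0,0,0,0,0,-0.114,20],[0,0,0,0,0,-0.114,20],[0,0,0,0,0,-0.114,20],[0,0,0,0,0,-0.114,20]]]';python3 -m pendant '[[[3,1.8,0,0,0,0,20],[3,1.8,0,0,0,0,20],[3,1.8,0,0,0,0,20],[3,1.8,0,0,0,0,20],[0,0,0,0,0,0,20]]]'; python3 - <<'E'
from h import *
to(.5346,.2845,.16,97)
E
```

```text
time: 11.85
ee_pos: [0.4697, 0.1276, 0.2149]
tcp_rot: [-179.0, -0.0, 97.6]
wrist_force: [-0.0, -0.1, -6.2]
opening: 0.0294
time: 12.27
ee_pos: [0.5281, 0.2552, 0.2149]
tcp_rot: [-179.2, -0.0, 97.6]
wrist_force: [-2.1, -1.6, -6.7]
opening: 0.029
turn [-0.013 -0.001  0.01 ] shift now-axes [2.82 1.1  5.48] after-turn axes [2.83 1.   5.49]
```

```bash
python3 -m pendant '[[[2.8,1,0,-0.013,0,0.01,20],[0,0,2,0,0,0,20],[0,0,2,0,0,0,20],[0,0,1,0,0,0,20],[0,0,0,0,0,0,20]]]'; python3 - <<'E'
from h import *
to(.5346,.2845,.135,97)
E
```

```text
time: 12.68
ee_pos: [0.5374, 0.2844, 0.1627]
tcp_rot: [179.9, -0.0, 96.8]
wrist_force: [-0.8, 0.0, -6.1]
opening: 0.029
turn [ 0.001 -0.001 -0.004] shift now-axes [ 0.05 -0.28  2.77] after-turn axes [ 0.05 -0.28  2.77]
```

```bash
python3 -m pendant '[[[0,-0.25,0,0,0,0,20],[0,0,0,0,0,0,20],[0,0,1.2,0,0,0,20],[0,0,1,0,0,0,20],[0,0,0,0,0,0,20]]]'; python3 - <<'E'
from h import *
to(.5346,.2845,.107,97)
T,im=snap('side');
import cv2
cv2.imwrite('pics/s5.png',cv2.resize(im[190:300,230:380,::-1],None,fx=4,fy=4,interpolation=cv2.INTER_CUBIC))
E
```

```text
time: 13.1
ee_pos: [0.536, 0.2819, 0.1425]
tcp_rot: [179.7, -0.1, 96.6]
wrist_force: [-0.9, -1.2, -6.8]
opening: 0.0291
turn [ 0.005 -0.002 -0.007] shift now-axes [ 0.27 -0.13  3.55] after-turn axes [ 0.27 -0.11  3.55]
```

```bash
python3 -m pendant '[[[0.25,-0.12,0,0,0,0,20],[0.05,0,0.6,0,0,0,20],[0.05,0,0.6,0,0,0,20],[0,0,0,0,0,0,20]]]'; python3 - <<'E'
from h import *
to(.5346,.2845,.107,97)
E
```

```text
time: 13.48
ee_pos: [0.5347, 0.2859, 0.1313]
tcp_rot: [179.6, -0.1, 96.6]
wrist_force: [-1.0, -0.4, -6.6]
opening: 0.0292
turn [ 0.007 -0.002 -0.007] shift now-axes [-0.14 -0.04  2.43] after-turn axes [-0.14 -0.03  2.43]
```

```bash
python3 -m pendant '[[[-0.1,0,0.5,0,0,0,20],[0,0,0.5,0,0,0,20],[0,0,0.4,0,0,0,20],[0,0,0,0,0,0,20]]]'; python3 - <<'E'
from h import *
to(.5346,.2845,.107,97)
E
```

```text
time: 13.82
ee_pos: [0.5345, 0.285, 0.1155]
tcp_rot: [179.7, -0.1, 96.6]
wrist_force: [-0.1, -0.8, -5.3]
opening: 0.0286
turn [ 0.006 -0.002 -0.007] shift now-axes [-0.05 -0.    0.85] after-turn axes [-0.05  0.    0.85]
```

```bash
python3 -m pendant '[[[0,0,0.4,0,0,0,20],[0,0,0.4,0,0,0,20],[0,0,0.2,0,0,0,20],[0,0,0,0,0,0,20]]]'; python3 - <<'E'
from h import *
to(.5346,.2845,.107,97)
E
```

```text
time: 14.15
ee_pos: [0.5352, 0.2853, 0.1083]
tcp_rot: [179.5, -0.2, 96.6]
wrist_force: [-2.7, -1.1, -6.5]
opening: 0.0292
turn [ 0.009 -0.004 -0.007] shift now-axes [-0.08 -0.07  0.13] after-turn axes [-0.08 -0.07  0.13]
```

```bash
python3 -m pendant '[[[0,0,0.3,0,0,0,20],[0,0,0.2,0,0,0,20],[0,0,0,0,0,0,20]]]'; python3 - <<'E'
from h import *
st()
E
```

```text
time: 14.4
ee_pos: [0.5352, 0.2857, 0.1081]
tcp_rot: [179.2, -0.4, 96.6]
wrist_force: [-2.7, -0.5, -5.6]
opening: 0.0288
t 14.4 [0.5352 0.2857 0.1081] [179.2  -0.4  96.6] F [-2.7 -0.5 -5.6] op 0.0288 q [ 28.  11.   3.  81.   0. 111.]
```

```bash
python3 -m pendant '[[[0,0,0.5,0.01,0,0,20],[0,0,0.5,0,0,0,20]]]'; python3 -m pendant '[[[0,0,0,0,0,0,20],[0,0,0,0,0,0,20]]]'
```

```text
time: 14.57
ee_pos: [0.5356, 0.2861, 0.1073]
tcp_rot: [179.4, -0.5, 96.6]
wrist_force: [-18.4, -10.0, 40.7]
opening: 0.0287
time: 14.73
ee_pos: [0.5351, 0.2858, 0.109]
tcp_rot: [179.4, -0.6, 96.6]
wrist_force: [-1.0, 0.0, -5.7]
opening: 0.0289
```

```bash
python3 -m pendant '[[[0,0,0.1,0,0,0,80],[0,0,0.1,0,0,0,90],[0,0,0,0,0,0,100],[0,0,0,0,0,0,100],[0,0,0,0,0,0,100]]]'; python3 -m pendant '[[[0,0,0,0,0,0,100],[0,0,-3,0,0,0,100],[0,0,-4,0,0,0,100],[0,0,-4,0,0,0,100],[0,0,-3,0,0,0,100]]]'; python3 -m pendant '[[[-3,0,-2,0,0,0,100],[-3,0,0,0,0,0,100],[0,0,0,0,0,0,100]]]'; python3 - <<'E'
from h import *
st()
T,im=snap('wrist','w6.png');look('wrist','platform_grip',.12,T);look('wrist','jar0_mid',.032,T)
for n in('scene','side'): snap(n,n+'6.png');look(n,'jar0_mid',.032);look(n,'isolator_tip',.097)
a=cv2.imread('pics/side6.png')[180:310,220:390];cv2.imwrite('pics/s6.png',cv2.resize(a,None,fx=4,fy=4,interpolation=cv2.INTER_CUBIC))
E
```

```text
time: 15.15
ee_pos: [0.5373, 0.2867, 0.1071]
tcp_rot: [179.1, -0.6, 96.6]
wrist_force: [-0.2, 0.4, 0.5]
opening: 0.0853
time: 15.57
ee_pos: [0.5326, 0.2835, 0.2423]
tcp_rot: [179.9, -0.3, 96.6]
wrist_force: [0.9, 0.7, 0.7]
opening: 0.0857
time: 15.82
ee_pos: [0.5412, 0.2242, 0.2711]
tcp_rot: [179.3, -0.5, 96.8]
wrist_force: [0.3, 0.3, -0.1]
opening: 0.0854
t 15.82 [0.5412 0.2242 0.2711] [179.3  -0.5  96.8] F [ 0.3  0.3 -0.1] op 0.0854 q [ 22.  10.  21.  99.   0. 106.]
platform_grip wrist [323. 129.] 0.61 [0.5368 0.2832]
isolator_tip scene [198. 239.] 0.42 [ 0.4736 -0.2777]
isolator_tip side [384. 149.] 0.36 [ 0.4832 -0.2618]
```

View pics/s6.png

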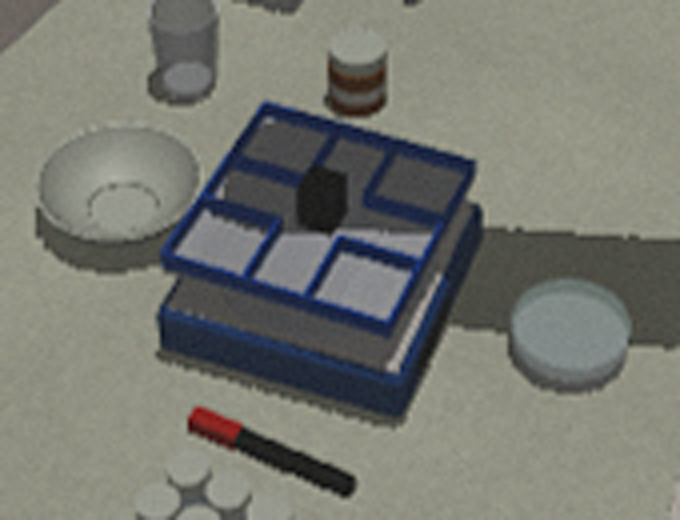

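View pics/w6.png

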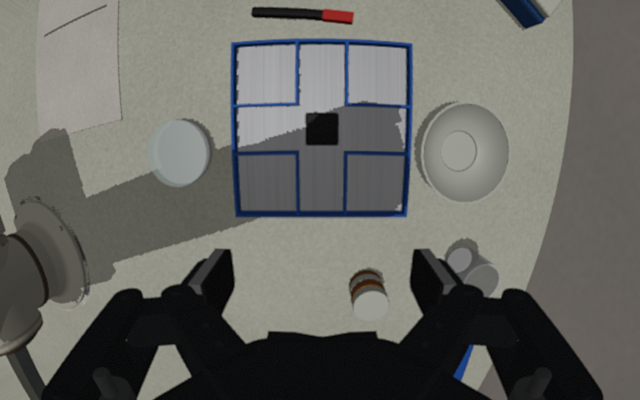

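The platform sits level and square on the drive, with the hub at (322,128). Jar B shows at (369,295).

```bash
python3 - <<'E'
from h import *
T=tool()
for z in(.107,.112):
    c=[at('wrist',u,z,T)[:2] for u in[(232,44),(412,43),(407,215),(236,217)]]
    for i in range(4):
        d=c[(i+1)%4]-c[i];print(np.linalg.norm(d).round(4),np.degrees(np.arctan2(d[1],d[0])).round(1))
    print(z,np.mean(c,0).round(4))
print('jarB lid',at('wrist',(371,304),.064,T)[:2])
f=lambda u:(u[0]/1.75+80,u[1]/1.75+60)
g=lambda u:(u[0]/4+220,u[1]/4+180)
print('B scene lid',at('scene',f((466,270)),.064)[:2],'side',at('side',g((358,47)),.064)[:2]);print('A scene lid',at('scene',f((334,361)),.064)[:2])
for n in ('wrist','scene','side'):
    for j in ('jar0_mid','jar0'):
        try:
            for r in bot.masks_of(n,j): print(n,j,r['confidence'],r['extent'])
        except Exception as e: print(e)
E
```

```text
0.1794 7.4
0.1787 -83.1
0.1805 -172.5
0.1789 96.6
0.107 [0.5338 0.2871]
0.1765 7.4
0.1758 -83.1
0.1775 -172.5
0.176 96.6
0.112 [0.5338 0.2872]
jarB lid [0.62691321 0.06976614]
B scene lid [0.67059049 0.08784357] side [0.62698633 0.06410986]
A scene lid [ 0.65680894 -0.18273482]
it knows: bay, beaker, control_box, dish, isolator, isolator_tip, jar0_mid, jar1_mid, jar2_mid, jar3_mid, knob_grip, marker, petri, platform_grip, platform_seat, shaft_foot, start_knob, tip_box, tube_
it knows: bay, beaker, control_box, dish, isolator, isolator_tip, jar0_mid, jar1_mid, jar2_mid, jar3_mid, knob_grip, marker, petri, platform_grip, platform_seat, shaft_foot, start_knob, tip_box, tube_
it knows: bay, beaker, control_box, dish, isolator, isolator_tip, jar0_mid, jar1_mid, jar2_mid, jar3_mid, knob_grip, marker, petri, platform_grip, platform_seat, shaft_foot, start_knob, tip_box, tube_
```

```bash
python3 -m pendant '[[[-3.9,1.26,0,0.012,0,0,100],[-3.9,1.26,1.5,0,0,0,100],[-3.9,1.26,2,0,0,0,100],[-3.9,1.26,2,0,0,0,100],[-3.9,1.26,1,0,0,0,100]]]';python3 -m pendant '[[[0,0,0,0,0,0,100],[0,0,0,0,0,0,100],[0,0,0,0,0,0,100]]]'; python3 - <<'E'
from h import *
st()
T,im=snap('wrist','w7.png');look('wrist','jar0_mid',.032,T)
for r in bot.masks_of('wrist','jar0_mid'): print(r['confidence'],r['extent'])
E
```

```text
time: 16.83
ee_pos: [0.6248, 0.0524, 0.2067]
tcp_rot: [179.8, -0.7, 97.8]
wrist_force: [-0.4, 0.6, -0.6]
opening: 0.0855
time: 17.08
ee_pos: [0.6261, 0.0447, 0.2017]
tcp_rot: [-179.8, -0.6, 97.3]
wrist_force: [-1.3, 1.1, -0.1]
opening: 0.0856
t 17.08 [0.6261 0.0447 0.2017] [-179.8   -0.6   97.3] F [-1.3  1.1 -0.1] op 0.0856 q [ 4. 16. 19. 94.  1. 86.]
```

View pics/w7.png

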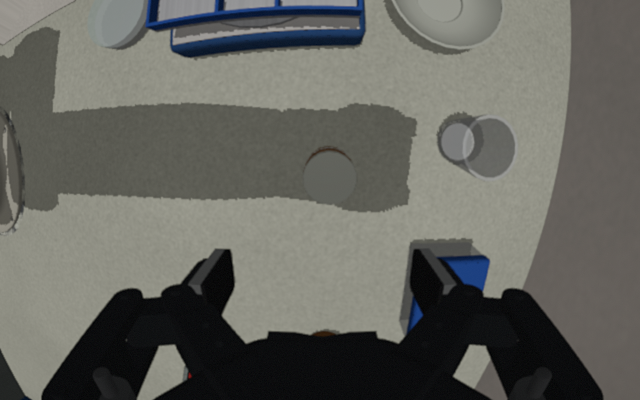

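Jar B's lid is at (330,178), in shadow between the fingers.

```bash
python3 - <<'E'
from h import *
T=tool();p=at('wrist',(330,178),.064,T);print(p, at('wrist',(304,178),.064,T),at('wrist',(356,178),.064,T));to(p[0],p[1],.1,97)
E
```

```text
[0.63097619 0.06180426 0.064     ] [0.60718944 0.05873218 0.064     ] [0.65484793 0.06499539 0.064     ]
turn [-0.002 -0.011  0.008] shift now-axes [ 1.37  0.71 10.29] after-turn axes [ 1.49  0.68 10.28]
```

```bash
python3 -m pendant '[[[1.5,0.65,0,0,-0.011,0.008,100],[0,0,3.5,0,0,0,100],[0,0,3.5,0,0,0,100],[0,0,3,0,0,0,100],[0,0,0,0,0,0,100]]]'; python3 - <<'E'
from h import *
to(.631,.0625,.023,97)
E
```

```text
time: 17.65
ee_pos: [0.6323, 0.0691, 0.1068]
tcp_rot: [179.4, 0.0, 97.4]
wrist_force: [-0.8, -0.9, -1.1]
opening: 0.0855
turn [0.011 0.    0.007] shift now-axes [-0.64 -0.31  8.38] after-turn axes [-0.64 -0.21  8.38]
```

```bash
python3 -m pendant '[[[-0.7,-0.25,0,0.011,0,0.007,100],[0,0,3,0,0,0,100],[0,0,3,0,0,0,100],[0,0,1.7,0,0,0,100],[0,0,0,0,0,0,100]]]'; python3 - <<'E'
from h import *
to(.631,.0625,.023,97)
E
```

```text
time: 18.07
ee_pos: [0.634, 0.064, 0.0394]
tcp_rot: [179.5, 0.0, 97.2]
wrist_force: [0.0, 0.0, 0.1]
opening: 0.0852
turn [0.01  0.001 0.004] shift now-axes [-0.11 -0.33  1.64] after-turn axes [-0.12 -0.32  1.64]
```

```bash
python3 -m pendant '[[[-0.1,-0.3,0.9,0.01,0,0,100],[0,0,0.8,0,0,0,100],[0,0,0,0,0,0,100],[0,0,0,0,0,0,55],[0,0,0,0,0,0,50]]]' 40; python3 -m pendant '[[[0,0,0,0,0,0,40],[0,0,0,0,0,0,40],[0,0,0,0,0,0,40],[0,0,0,0,0,0,40]]]'; python3 -m pendant '[[[0,0,-2,0,0,0,40],[0,0,-4,0,0,0,40],[0,0,-4,0,0,0,40],[0,0,-4,0,0,0,40],[0,0,-3,0,0,0,40]]]'; python3 - <<'E'
from h import *
st();to(.5986,.2329,.2,97)
E
```

```text
time: 18.48
ee_pos: [0.6348, 0.0628, 0.0302]
tcp_rot: [179.6, 0.1, 97.2]
wrist_force: [0.1, 0.3, 0.0]
opening: 0.064
time: 18.82
ee_pos: [0.6351, 0.0628, 0.032]
tcp_rot: [179.5, 0.1, 97.2]
wrist_force: [-0.0, 0.2, -3.9]
opening: 0.0506
time: 19.23
ee_pos: [0.6287, 0.0623, 0.1958]
tcp_rot: [-179.3, 0.0, 97.2]
wrist_force: [2.1, -0.3, -2.9]
opening: 0.0502
t 19.23 [0.6287 0.0623 0.1958] [-179.3    0.    97.2] F [ 2.1 -0.3 -2.9] op 0.0502 q [ 6. 17. 20. 94. -0. 88.]
turn [-0.012  0.     0.004] shift now-axes [17.3  -0.85 -0.42] after-turn axes [17.3  -0.91 -0.42]
```

```bash
python3 -m pendant '[[[4,-0.2,0,-0.012,0,0,40],[4,-0.2,0,0,0,0,40],[3,-0.2,0,0,0,0,40],[2,-0.2,0,0,0,0,40],[0,0,0,0,0,0,40]]]';python3 -m pendant '[[[0,0,0,0,0,0,40],[0,0,0,0,0,0,40]]]'; python3 - <<'E'
from h import *
st();to(.5986,.2329,.2,97)
snap('wrist','w8.png')
E
```

```text
time: 19.65
ee_pos: [0.6072, 0.1935, 0.2053]
tcp_rot: [179.2, -0.0, 96.9]
wrist_force: [0.6, 0.2, -3.1]
opening: 0.0502
time: 19.82
ee_pos: [0.6067, 0.1947, 0.2046]
tcp_rot: [179.3, -0.0, 97.0]
wrist_force: [-0.3, 0.2, -3.1]
opening: 0.05
t 19.82 [0.6067 0.1947 0.2046] [179.3  -0.   97. ] F [-0.3  0.2 -3.1] op 0.05 q [ 18.  16.  20.  93.  -0. 101.]
turn [ 0.013 -0.     0.001] shift now-axes [ 3.89 -0.34  0.46] after-turn axes [ 3.89 -0.33  0.46]
```

View pics/w8.png

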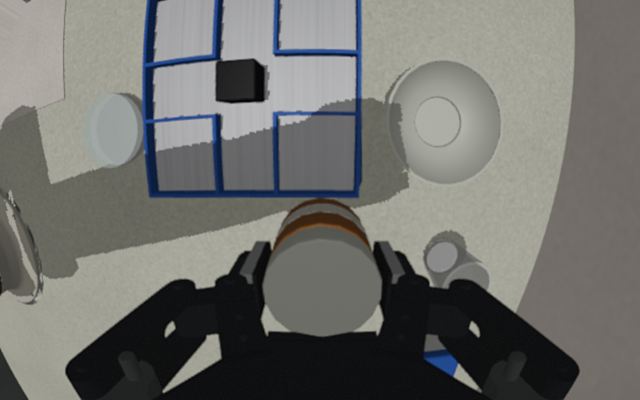

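```bash
python3 - <<'E'
from h import *
T=tool();Ti=np.linalg.inv(T)
print('lid in tool',(Ti@np.r_[at('wrist',(322.5,278),T[2,3]+.032,T),1]).round(4),(Ti@np.r_[at('wrist',(322.5,336),T[2,3]+.032,T),1]).round(4))
c=[at('wrist',u,.109,T)[:2] for u in[(277,116),(358,115),(357,192),(277,191)]];print(np.round(c,4),np.mean(c,0))
print('hubtop',at('wrist',(237,80),.134,T), 'frontedge',at('wrist',(150,194),.109,T),at('wrist',(359,194),.109,T))
E
```

```text
lid in tool [ 5.8e-03 -2.0e-04 -3.2e-02  1.0e+00] [-2.49e-02 -2.00e-04 -3.20e-02  1.00e+00]
[[0.5652 0.2599]
 [0.6263 0.268 ]
 [0.6339 0.2081]
 [0.571  0.2014]] [0.59909232 0.23435858]
hubtop [0.53772751 0.28291216 0.134     ] frontedge [0.45735957 0.18623362 0.109     ] [0.63576042 0.20666526 0.109     ]
```

```bash
python3 -m pendant '[[[3.7,-0.3,0,0.013,0,0,40],[0,0,1.5,0,0,0,40],[0,0,1.5,0,0,0,40],[0,0,1,0,0,0,40],[0,0,0,0,0,0,40]]]'; python3 - <<'E'
from h import *
st();to(.599,.232,.126,97)
E
```

```text
time: 20.28
ee_pos: [0.601, 0.2268, 0.1628]
tcp_rot: [-180.0, 0.0, 96.6]
wrist_force: [0.0, 1.2, -3.9]
opening: 0.0503
t 20.28 [0.601  0.2268 0.1628] [-180.     0.    96.6] F [ 0.   1.2 -3.9] op 0.0503 q [ 21.  17.  16.  89.  -0. 104.]
turn [-0.     0.001 -0.006] shift now-axes [ 0.54 -0.14  3.68] after-turn axes [ 0.54 -0.13  3.68]
```

```bash
python3 -m pendant '[[[0.5,-0.15,0,0,0,0,40],[0,0,0.8,0,0,0,40],[0,0,0.8,0,0,0,40],[0,0,0,0,0,0,40]]]'; python3 - <<'E'
from h import *
to(.599,.232,.126,97)
E
```

```text
time: 20.62
ee_pos: [0.5996, 0.2296, 0.1466]
tcp_rot: [180.0, 0.1, 96.4]
wrist_force: [0.1, 0.2, -3.8]
opening: 0.0499
turn [ 0.     0.001 -0.01 ] shift now-axes [ 0.25 -0.04  2.06] after-turn axes [ 0.25 -0.03  2.06]
```

```bash
python3 -m pendant '[[[0.25,0,0,0,0,0,40],[0.05,0,0.8,0,0,0,40],[0,0,0.6,0,0,0,40],[0,0,0.4,0,0,0,40],[0,0,0,0,0,0,40]]]'; python3 - <<'E'
from h import *
to(.599,.232,.126,97)
E
```

```text
time: 21.03
ee_pos: [0.5996, 0.2327, 0.1275]
tcp_rot: [179.9, 0.0, 96.4]
wrist_force: [-0.6, -0.0, -3.8]
opening: 0.0502
turn [ 0.002  0.001 -0.01 ] shift now-axes [-0.06 -0.07  0.15] after-turn axes [-0.06 -0.07  0.15]
```

```bash
python3 -m pendant '[[[0,0,0.2,0,0,0,45],[0,0,0,0,0,0,75],[0,0,0,0,0,0,80],[0,0,0,0,0,0,90],[0,0,0,0,0,0,90]]]'; python3 -m pendant '[[[0,0,0,0,0,0,90],[0,0,-3,0,0,0,90],[0,0,-4,0,0,0,90],[0,0,-4,0,0,0,90],[-3,0,0,0,0,0,90]]]';python3 -m pendant '[[[-4,0,0,0,0,0,90],[0,0,0,0,0,0,90],[0,0,0,0,0,0,90]]]'; python3 - <<'E'
from h import *
st();snap('wrist','w9.png')
for n in('scene','side'): snap(n,n+'9.png');look(n,'jar0_mid',.032,m=.15)
E
```

```text
time: 21.45
ee_pos: [0.6004, 0.233, 0.1272]
tcp_rot: [179.7, -0.0, 96.4]
wrist_force: [-0.6, 0.5, -0.2]
opening: 0.0768
time: 21.87
ee_pos: [0.6015, 0.2056, 0.2398]
tcp_rot: [179.9, 0.0, 96.6]
wrist_force: [1.5, -0.1, 1.4]
opening: 0.0767
time: 22.12
ee_pos: [0.6082, 0.1618, 0.2449]
tcp_rot: [179.5, 0.0, 96.6]
wrist_force: [-0.3, 0.8, -1.0]
opening: 0.0774
t 22.12 [0.6082 0.1618 0.2449] [179.5   0.   96.6] F [-0.3  0.8 -1. ] op 0.0774 q [15. 16. 25. 98. -0. 98.]
jar0_mid scene [350. 136.] 0.48 [0.4048 0.3871]
```

View pics/w9.png

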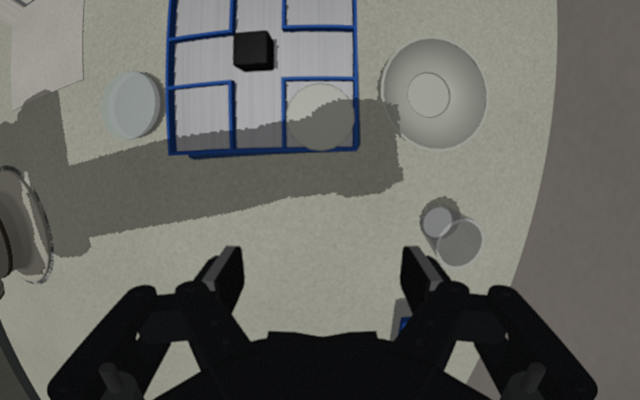

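Jar B is in its bay, with the lid at (320,117).

```bash
python3 - <<'E'
from h import *
print('lidB',at('wrist',(320,117),.158,tool()))
E
python3 -m pendant '[[[-3.8,0.1,0,0,0,0,100],[-3.8,0.1,0,0,0,0,100],[-3.8,0.1,0,0,0,0,100],[-3.8,0.1,0,0,0,0,100],[-3.8,0.1,0.5,0,0,0,100]]]';python3 -m pendant '[[[-3.8,0.1,1,0,0,0,100],[-3.8,0.1,1,0,0,0,100],[-3.8,0.1,1,0,0,0,100],[-3.8,0.1,1,0,0,0,100],[-3.0,0.1,0,0,0,0,100]]]';python3 -m pendant '[[[0,0,0,0,0,0,100],[0,0,0,0,0,0,100],[0,0,0,0,0,0,100]]]'; python3 - <<'E'
from h import *
st();T,_=snap('wrist','w10.png');look('wrist','jar0_mid',.032,T)
E
```

```text
lidB [0.59844558 0.23185221 0.158     ]
time: 22.78
ee_pos: [0.6355, -0.0186, 0.2363]
tcp_rot: [179.7, -0.1, 97.7]
wrist_force: [0.9, 0.2, 0.1]
opening: 0.0849
time: 23.2
ee_pos: [0.6663, -0.2035, 0.1916]
tcp_rot: [179.9, -0.2, 98.1]
wrist_force: [0.8, -0.3, -0.0]
opening: 0.0856
time: 23.45
ee_pos: [0.6662, -0.2085, 0.1869]
tcp_rot: [-179.8, -0.3, 97.8]
wrist_force: [0.4, 0.0, -0.4]
opening: 0.0858
t 23.45 [ 0.6662 -0.2085  0.1869] [-179.8   -0.3   97.8] F [ 0.4  0.  -0.4] op 0.0858 q [-17.  26.  31.  95.   0.  65.]
jar0_mid wrist [114. 247.] 0.28 [ 0.4191 -0.3148]
```

View pics/w10.png

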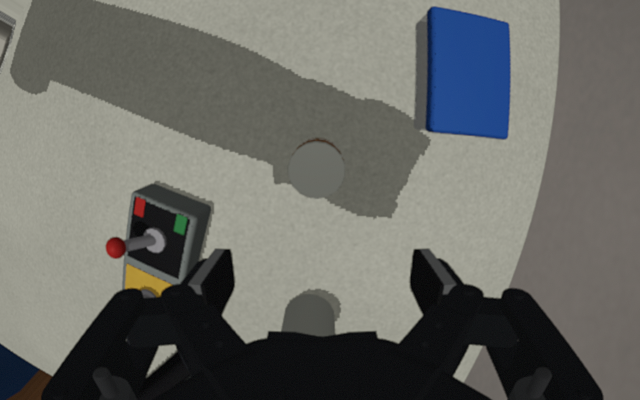

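Jar A's lid is at (317,169). The wash bottle behind it, at (310,315), is clear.

```bash
python3 - <<'E'
from h import *
T=tool();p=at('wrist',(317,169),.064,T);print(p, at('wrist',(289,169),.064,T),at('wrist',(345,169),.064,T));to(p[0],p[1],.1,97)
E
```

```text
[ 0.6581186  -0.18359787  0.064     ] [ 0.6339733  -0.18681645  0.064     ] [ 0.6821657  -0.18023197  0.064     ]
turn [-0.003 -0.005  0.015] shift now-axes [ 2.44 -0.46  8.76] after-turn axes [ 2.47 -0.52  8.75]
```

```bash
python3 -m pendant '[[[2.2,-0.5,0,-0.003,0,0.015,100],[0,0,3,0,0,0,100],[0,0,3,0,0,0,100],[0,0,2,0,0,0,100],[0,0,0,0,0,0,100]]]'; python3 - <<'E'
from h import *
to(.6581,-.1836,.03,97)
E
```

```text
time: 23.97
ee_pos: [0.6602, -0.1778, 0.1096]
tcp_rot: [179.5, -0.1, 97.5]
wrist_force: [-1.6, 0.2, -1.5]
opening: 0.0854
turn [ 0.008 -0.002  0.009] shift now-axes [-0.57 -0.35  7.96] after-turn axes [-0.55 -0.28  7.96]
```

```bash
python3 -m pendant '[[[-0.6,-0.3,0,0.008,0,0.009,100],[0,0,3,0,0,0,100],[0,0,3,0,0,0,100],[0,0,1.5,0,0,0,100],[0,0,0,0,0,0,100]]]'; python3 - <<'E'
from h import *
to(.6581,-.1836,.03,97)
E
```

```text
time: 24.38
ee_pos: [0.6613, -0.182, 0.0422]
tcp_rot: [179.5, 0.1, 97.2]
wrist_force: [-0.6, 0.6, -0.8]
opening: 0.0856
turn [0.008 0.002 0.003] shift now-axes [-0.11 -0.35  1.22] after-turn axes [-0.12 -0.34  1.22]
```

```bash
python3 -m pendant '[[[-0.1,-0.3,0.7,0.01,0,0,100],[0,0,0.6,0,0,0,100],[0,0,0,0,0,0,100],[0,0,0,0,0,0,55],[0,0,0,0,0,0,50]]]' 40; python3 -m pendant '[[[0,0,0,0,0,0,40],[0,0,0,0,0,0,40],[0,0,0,0,0,0,40],[0,0,0,0,0,0,40]]]'; python3 -m pendant '[[[0,0,-2,0,0,0,40],[0,0,-4,0,0,0,40],[0,0,-4,0,0,0,40],[0,0,-4,0,0,0,40],[0,0,-4,0,0,0,40]]]'; python3 - <<'E'
from h import *
st();to(.4854,.2189,.21,97)
E
```

```text
time: 24.8
ee_pos: [0.6613, -0.1843, 0.0359]
tcp_rot: [179.8, 0.3, 97.2]
wrist_force: [1.0, -0.6, -0.4]
opening: 0.064
time: 25.13
ee_pos: [0.6615, -0.1846, 0.0377]
tcp_rot: [179.7, 0.3, 97.2]
wrist_force: [0.2, 0.6, -3.6]
opening: 0.0501
time: 25.55
ee_pos: [0.6556, -0.1821, 0.2085]
tcp_rot: [-179.0, -0.2, 97.2]
wrist_force: [1.0, -0.7, -3.4]
opening: 0.0502
t 25.55 [ 0.6556 -0.1821  0.2085] [-179.    -0.2   97.2] F [ 1.  -0.7 -3.4] op 0.0502 q [-15.  25.  32.  98.  -0.  67.]
turn [-0.018 -0.004  0.003] shift now-axes [ 41.91 -11.89   0.22] after-turn axes [ 41.87 -12.    -0.15]
```

```bash
python3 -m pendant '[[[3.6,-1.2,-0.5,-0.018,0,0,40],[3.6,-1.2,-0.5,0,0,0,40],[3.6,-1.2,-0.5,0,0,0,40],[3.6,-1.2,0,0,0,0,40],[3.6,-1.2,0,0,0,0,40]]]';python3 -m pendant '[[[3.6,-1.2,0,0,0,0,40],[3.6,-1.2,0,0,0,0,40],[3.6,-1.2,0,0,0,0,40],[3,-1,0,0,0,0,40],[0,0,0,0,0,0,40]]]';python3 -m pendant '[[[0,0,0,0,0,0,40],[0,0,0,0,0,0,40]]]'; python3 - <<'E'
from h import *
st();to(.4854,.2189,.21,97)
snap('wrist','w11.png')
E
```

```text
time: 25.97
ee_pos: [0.583, -0.014, 0.2341]
tcp_rot: [178.8, 0.2, 96.6]
wrist_force: [0.8, 0.9, -2.7]
opening: 0.05
time: 26.38
ee_pos: [0.5143, 0.1281, 0.2321]
tcp_rot: [178.8, 0.1, 96.8]
wrist_force: [1.0, 0.3, -3.5]
opening: 0.05
time: 26.55
ee_pos: [0.5133, 0.1298, 0.2321]
tcp_rot: [178.8, 0.1, 97.0]
wrist_force: [0.6, 0.1, -3.3]
opening: 0.05
t 26.55 [0.5133 0.1298 0.2321] [1.788e+02 1.000e-01 9.700e+01] F [ 0.6  0.1 -3.3] op 0.05 q [14.  1.  6. 94. -0. 97.]
turn [0.021 0.002 0.001] shift now-axes [ 9.19 -1.72  2.16] after-turn axes [ 9.18 -1.68  2.21]
```

View pics/w11.png

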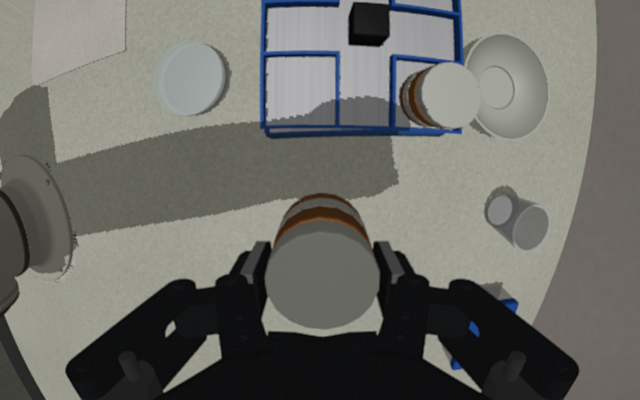

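Jar A is held, jar B is standing in its bay, and the target bay spans (264-339, 54-128).

```bash
python3 - <<'E'
from h import *
T=tool();Ti=np.linalg.inv(T)
print('lid bottom in tool',(Ti@np.r_[at('wrist',(322.5,328),T[2,3]+.0265,T),1]).round(4))
c=[at('wrist',u,.109,T)[:2] for u in[(264,54),(338,54),(337,127),(263,127)]];print(np.round(c,4),np.mean(c,0))
E
```

```text
lid bottom in tool [-2.46e-02 -2.00e-04 -2.65e-02  1.00e+00]
[[0.452  0.2475]
 [0.5143 0.254 ]
 [0.5212 0.1911]
 [0.4585 0.1843]] [0.48649279 0.21924252]
```

Both estimates agree, so the TCP target is (.486,.218).

```bash
python3 -m pendant '[[[3.1,-0.6,0,0.021,0,0,40],[3.1,-0.6,0,0,0,0,40],[2.9,-0.5,1.5,0,0,0,40],[0,0,2.5,0,0,0,40],[0,0,2,0,0,0,40]]]'; python3 -m pendant '[[[0,0,0.5,0,0,0,40],[0,0,0,0,0,0,40]]]'; python3 - <<'E'
from h import *
to(.486,.218,.132,97)
E
```

```text
time: 27.02
ee_pos: [0.4905, 0.2161, 0.1736]
tcp_rot: [179.6, 0.1, 96.4]
wrist_force: [0.3, 0.1, -3.0]
opening: 0.0498
time: 27.18
ee_pos: [0.4901, 0.2143, 0.164]
tcp_rot: [180.0, 0.2, 96.3]
wrist_force: [-0.5, -0.0, -3.2]
opening: 0.05
turn [ 0.001  0.003 -0.013] shift now-axes [ 0.42 -0.37  3.2 ] after-turn axes [ 0.41 -0.36  3.2 ]
```

```bash
python3 -m pendant '[[[0.4,-0.35,0,0,0,-0.013,40],[0.1,-0.1,0.6,0,0,0,40],[0,0,0.6,0,0,0,40],[0,0,0,0,0,0,40]]]'; python3 - <<'E'
from h import *
to(.486,.218,.132,97)
E
```

```text
time: 27.52
ee_pos: [0.4868, 0.2171, 0.1539]
tcp_rot: [179.8, 0.1, 96.8]
wrist_force: [0.3, -0.4, -3.8]
opening: 0.0504
turn [ 0.003  0.003 -0.003] shift now-axes [ 0.1  -0.07  2.19] after-turn axes [ 0.1  -0.07  2.19]
```

```bash
python3 -m pendant '[[[0.1,-0.05,0.7,0,0,0,40],[0,0,0.7,0,0,0,40],[0,0,0.5,0,0,0,40],[0,0,0.1,0,0,0,40]]]'; python3 - <<'E'
from h import *
to(.486,.218,.132,97)
E
```

```text
time: 27.85
ee_pos: [0.487, 0.218, 0.1334]
tcp_rot: [179.7, 0.1, 96.8]
wrist_force: [-0.2, 0.2, -3.4]
opening: 0.0498
turn [ 0.006  0.002 -0.004] shift now-axes [ 0.01 -0.1   0.14] after-turn axes [ 0.01 -0.1   0.14]
```

```bash
python3 -m pendant '[[[0,0,0.2,0,0,0,45],[0,0,0,0,0,0,75],[0,0,0,0,0,0,80],[0,0,0,0,0,0,90],[0,0,0,0,0,0,90]]]'; python3 -m pendant '[[[0,0,0,0,0,0,90],[0,0,-3,0,0,0,90],[0,0,-4,0,0,0,90],[0,0,-4,0,0,0,90],[-3,0,0,0,0,0,90]]]';python3 -m pendant '[[[-4,0,0,0,0,0,50],[-3,0,0,0,0,0,0],[0,0,0,0,0,0,0],[0,0,0,0,0,0,0]]]'; python3 - <<'E'
from h import *
st();snap('wrist','w12.png');snap('side','side12.png')
a=cv2.imread('pics/side12.png')[190:300,220:390];b=cv2.imread('pics/w12.png')[0:200,120:520]
a=cv2.resize(a,(700,453));b=cv2.resize(b,(700,350));cv2.imwrite('pics/m12.png',cv2.resize(np.vstack([a,b]),(520,596)))
E
```

```text
time: 28.27
ee_pos: [0.4877, 0.2183, 0.1325]
tcp_rot: [179.5, 0.1, 96.8]
wrist_force: [0.2, -0.2, 0.1]
opening: 0.0763
time: 28.68
ee_pos: [0.4886, 0.1904, 0.245]
tcp_rot: [179.7, 0.1, 97.0]
wrist_force: [1.9, 0.8, 0.4]
opening: 0.0768
time: 29.02
ee_pos: [0.4992, 0.1163, 0.2502]
tcp_rot: [179.3, 0.1, 97.0]
wrist_force: [1.0, 0.4, -0.1]
opening: 0.0289
t 29.02 [0.4992 0.1163 0.2502] [1.793e+02 1.000e-01 9.700e+01] F [ 1.   0.4 -0.1] op 0.0289 q [13. -0.  7. 96. -0. 96.]
```

View pics/m12.png

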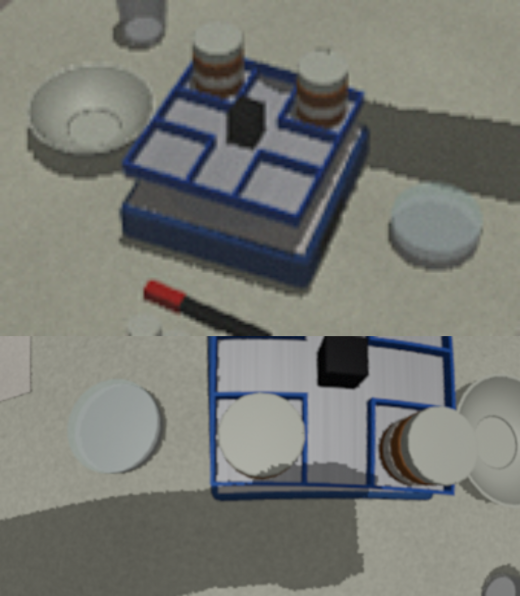

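Both jars stand upright in adjacent bays. I'll check numerically for any other amber jar while moving to the toggle.

```bash
python3 -m pendant '[[[-4,0,0,0,0,0.07,0],[-4,0,0,0,0,0.07,0],[-4,0,0,0,0,0.07,0],[-4,0,0,0,0,0.07,0],[-4,0,0,0,0,0.07,0]]]' >/dev/null;python3 -m pendant '[[[-4,0,0,0,0,0,0],[-4,0,0,0,0,0,0],[-2,0,0,0,0,0,0],[0,0,0,0,0,0,0]]]'; python3 - <<'E'
from h import *
st();to(.4311,-.2718,.15,76.8)
for n in('scene','side'):
    _,im=snap(n);h=cv2.cvtColor(im,cv2.COLOR_RGB2HSV);m=((h[...,0]<16)&(h[...,1]>120)&(h[...,2]>40)&(h[...,2]<190)).astype(np.uint8)
    k,_,s,c=cv2.connectedComponentsWithStats(m)
    print(n,[(c[i].round().tolist(),int(s[i,4])) for i in range(1,k) if s[i,4]>12])
    look(n,'jar0_mid',.126,m=.1);look(n,'isolator_tip',.097)
E
```

```text
time: 29.87
ee_pos: [0.4741, -0.1798, 0.2451]
tcp_rot: [179.6, -0.3, 77.2]
wrist_force: [0.2, -0.3, -0.3]
opening: -0.0003
t 29.87 [ 0.4741 -0.1798  0.2451] [179.6  -0.3  77.2] F [ 0.2 -0.3 -0.3] op -0.0003 q [-21.  -1.   5.  96.   0.  82.]
turn [ 0.007 -0.004  0.007] shift now-axes [-9.96 -2.22  9.45] after-turn axes [-9.94 -2.08  9.51]
scene [([419.0, 55.0], 35), ([333.0, 150.0], 48), ([334.0, 158.0], 17), ([361.0, 166.0], 64), ([365.0, 173.0], 19), ([198.0, 239.0], 42)]
jar0_mid scene [352. 138.] 0.65 [0.4962 0.2987]
jar0_mid scene [406. 204.] 0.4 [0.7974 0.1894]
isolator_tip scene [197. 238.] 0.62 [ 0.4689 -0.2781]
side [([581.0, 58.0], 12401), ([460.0, 94.0], 3514), ([389.0, 147.0], 21), ([383.0, 161.0], 13), ([325.0, 221.0], 14), ([273.0, 286.0], 81)]
isolator_tip side [288. 291.] 0.73 [0.4562 0.4865]
isolator_tip side [276. 243.] 0.52 [0.5797 0.3558]
isolator_tip side [386. 147.] 0.43 [ 0.4798 -0.2767]
isolator_tip side [395. 139.] 0.43 [ 0.4731 -0.3469]
```

```bash
python3 -m pendant '[[[-3.4,-0.7,0,0.007,0,0.007,0],[-3.4,-0.7,1,0,0,0,0],[-3.1,-0.7,3,0,0,0,0],[0,0,3,0,0,0,0],[0,0,1,0,0,0,0]]]' >/dev/null;python3 -m pendant '[[[0,0,0,0,0,0,0],[0,0,0,0,0,0,0]]]'; python3 - <<'E'
from h import *
st();to(.4311,-.2718,.08,76.8)
E
```

```text
time: 30.75
ee_pos: [0.4364, -0.2635, 0.1645]
tcp_rot: [179.7, -0.3, 77.9]
wrist_force: [0.5, 0.6, 0.5]
opening: -0.0001
t 30.75 [ 0.4364 -0.2635  0.1645] [179.7  -0.3  77.9] F [0.5 0.6 0.5] op -0.0001 q [-31.  -2.  -4.  87.   0.  71.]
turn [ 0.005 -0.005  0.019] shift now-axes [-0.96 -0.38  8.44] after-turn axes [-0.93 -0.32  8.45]
```

```bash
python3 -m pendant '[[[-0.9,-0.6,2,0.005,-0.005,0.019,0],[0,0,3,0,0,0,0],[0,0,3,0,0,0,0],[0,0,0.5,0,0,0,0],[0,0,0,0,0,0,0]]]'; python3 - <<'E'
from h import *
to(.4944,-.2866,.075,76.8)
E
```

```text
time: 31.17
ee_pos: [0.4352, -0.2688, 0.0868]
tcp_rot: [179.4, 0.2, 77.3]
wrist_force: [-0.1, -0.4, 0.5]
opening: -0.0001
turn [0.011 0.004 0.008] shift now-axes [-0.43  6.15  1.25] after-turn axes [-0.39  6.17  1.18]
```

```bash
python3 -m pendant '[[[-0.4,1,0.7,0,0,0,0],[0,1.5,0.2,0,0,0,0],[0,1.5,0.2,0,0,0,0],[0,1,0.2,0,0,0,0]]]'; python3 - <<'E'
from h import *
to(.4944,-.2866,.078,76.8)
E
```

```text
time: 31.5
ee_pos: [0.4874, -0.2832, 0.0851]
tcp_rot: [179.0, 0.4, 77.4]
wrist_force: [-0.1, 0.5, 0.5]
opening: -0.0001
turn [0.018 0.006 0.011] shift now-axes [-0.18  0.75  0.72] after-turn axes [-0.18  0.76  0.71]
```

```bash
python3 -m pendant '[[[0,0.5,0.1,0,0,0,0],[0,0,0,0,0,0,0]]]'; python3 -m pendant '[[[0,-2.5,0,0,0,0,0],[0,0,-4,0,0,0,50],[0,0,-4,0,0,0,80],[-3,0,-3,0,0,0,80],[-4,0,0,0,0,0,80]]]'; python3 -m pendant '[[[-2,0,0,0,0,0,80],[0,0,0,0,0,0,80],[0,0,0,0,0,0,80]]]';python3 - <<'E'
from h import *
st();T,_=snap('wrist','w13.png');look('wrist','isolator_tip',.097,T);look('wrist','knob_grip',.084,T)
for n in('scene','side'):snap(n,n+'13.png');look(n,'isolator_tip',.097);look(n,'knob_grip',.084)
to(.4748,-.3704,.12,76.8)
a=cv2.imread('pics/scene13.png')[215:295,140:240];b=cv2.imread('pics/w13.png')
a=cv2.resize(a,(640,512));cv2.imwrite('pics/m13.png',cv2.resize(np.vstack([a,b[60:400]]),(440,586)))
E
```

```text
time: 31.67
ee_pos: [0.4932, -0.2837, 0.087]
tcp_rot: [179.1, 0.4, 77.5]
wrist_force: [-7.2, 0.9, -3.1]
opening: 0.0001
time: 32.08
ee_pos: [0.4456, -0.335, 0.1963]
tcp_rot: [-179.6, 0.0, 78.1]
wrist_force: [2.2, -0.2, 1.4]
opening: 0.0482
time: 32.33
ee_pos: [0.4415, -0.3602, 0.2047]
tcp_rot: [179.9, 0.3, 78.0]
wrist_force: [0.3, -0.0, -0.3]
opening: 0.0684
t 32.33 [ 0.4415 -0.3602  0.2047] [179.9   0.3  78. ] F [ 0.3 -0.  -0.3] op 0.0684 q [-39.   7.   9.  92.  -0.  63.]
isolator_tip wrist [393.  95.] 0.85 [ 0.5151 -0.2865]
knob_grip wrist [358. 197.] 0.66 [ 0.4722 -0.3679]
isolator_tip scene [203. 247.] 0.54 [ 0.5048 -0.2841]
knob_grip scene [172. 262.] 0.53 [ 0.4789 -0.362 ]
knob_grip scene [382. 151.] 0.32 [0.5744 0.3553]
isolator_tip side [376. 143.] 0.42 [ 0.5253 -0.2854]
knob_grip side [395. 143.] 0.43 [ 0.4662 -0.3401]
turn [0.    0.004 0.023] shift now-axes [-0.38  3.5   8.26] after-turn axes [-0.34  3.51  8.25]
```

View pics/m13.png

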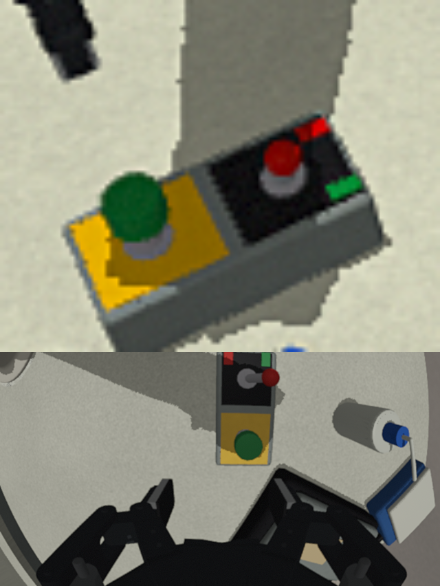

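```bash
python3 -m pendant '[[[-0.1,3.3,0,0,0.004,0.023,80],[0,0,3,0,0,0,80],[0,0,3,0,0,0,80],[0,0,1.5,0,0,0,80],[0,0,0,0,0,0,80]]]'; python3 - <<'E'
from h import *
st();to(.4745,-.3675,.067,76.8)
E
```

```text
time: 33.2
ee_pos: [0.4778, -0.3677, 0.1259]
tcp_rot: [179.8, 0.1, 76.8]
wrist_force: [-0.7, 0.4, -1.0]
opening: 0.0684
t 33.2 [ 0.4778 -0.3677  0.1259] [1.798e+02 1.000e-01 7.680e+01] F [-0.7  0.4 -1. ] op 0.0684 q [-38.  11.   5.  84.  -0.  66.]
turn [0.003 0.002 0.   ] shift now-axes [-0.05 -0.35  5.89] after-turn axes [-0.06 -0.33  5.89]
```

```bash
python3 -m pendant '[[[0,-0.35,1.5,0,0,0,80],[0,0,2,0,0,0,80],[0,0,1.5,0,0,0,80],[0,0,0.3,0,0,0,80],[0,0,0,0,0,0,80]]]'; python3 - <<'E'
from h import *
st();to(.4745,-.3675,.067,76.8)
E
```

```text
time: 33.62
ee_pos: [0.4748, -0.3662, 0.0742]
tcp_rot: [179.8, 0.1, 76.9]
wrist_force: [-0.1, -0.1, 0.6]
opening: 0.0684
t 33.62 [ 0.4748 -0.3662  0.0742] [1.798e+02 1.000e-01 7.690e+01] F [-0.1 -0.1  0.6] op 0.0684 q [-38.  11.  -0.  78.  -0.  65.]
turn [0.004 0.002 0.002] shift now-axes [-0.13 -0.    0.72] after-turn axes [-0.13  0.    0.72]
```

```bash
python3 -m pendant '[[[-0.1,0,0.5,0,0,0,80],[0,0,0.3,0,0,0,80],[0,0,0,0,0,0,45],[0,0,0,0,0,0,35],[0,0,0,0,0,0,30]]]' 60; python3 -m pendant '[[[0,0,0,0,0,0,25],[0,0,0,0,0,0,25],[0,0,0,0,0,0,25],[0,0,0,0,0,0,25]]]'
```

```text
time: 34.03
ee_pos: [0.4752, -0.3682, 0.0708]
tcp_rot: [179.6, 0.3, 76.9]
wrist_force: [-8.4, 3.1, 9.5]
opening: 0.034
time: 34.37
ee_pos: [0.475, -0.3681, 0.0709]
tcp_rot: [179.6, 0.2, 76.9]
wrist_force: [-0.8, 0.1, -1.6]
opening: 0.0348
```

Gripped at 35 mm. Next I pull up about 18 mm, watching the force.

```bash
python3 -m pendant '[[[0,0,-0.7,0,0,0,25],[0,0,-0.7,0,0,0,25],[0,0,-0.5,0,0,0,25]]]'; python3 -m pendant '[[[0,0,-0.3,0,0,0,25],[0,0,0,0,0,0,25]]]'
```

```text
time: 34.62
ee_pos: [0.4744, -0.3677, 0.0878]
tcp_rot: [179.8, 0.2, 76.9]
wrist_force: [6.5, -6.9, -42.0]
opening: 0.0337
time: 34.78
ee_pos: [0.4744, -0.3678, 0.0866]
tcp_rot: [-180.0, 0.1, 76.9]
wrist_force: [6.2, -4.1, -8.5]
opening: 0.0339
```

The knob is out about 16 mm and the 8.5 N matches the full-out spring. I now let it back and release.

```bash
python3 -m pendant '[[[0,0,0,0,0,0,25],[0,0,0.6,0,0,0,25],[0,0,0.6,0,0,0,25],[0,0,0.4,0,0,0,25],[0,0,0,0,0,0,25]]]'; python3 -m pendant '[[[0,0,0,0,0,0,80],[0,0,0,0,0,0,80],[0,0,0,0,0,0,80],[0,0,0,0,0,0,80],[0,0,0,0,0,0,80]]]'; python3 -m pendant '[[[0,0,-3,0,0,0,80],[0,0,-4,0,0,0,80],[0,0,-4,0,0,0,80],[-3,0,-2,0,0,0,80],[-3,-2,0,0,0,0,80]]]';python3 -m pendant '[[[0,-1,0,0,0,0,80],[0,0,0,0,0,0,80],[0,0,0,0,0,0,80]]]'; python3 - <<'E'
from h import *
st();T,_=snap('wrist','w14.png');look('wrist','isolator_tip',.097,T);look('wrist','knob_grip',.084,T)
for n in('scene','side'):snap(n,n+'14.png');look(n,'isolator_tip',.097);look(n,'knob_grip',.084);look(n,'jar0_mid',.126);look(n,'platform_grip',.12)
E
```

```text
time: 35.2
ee_pos: [0.4745, -0.3679, 0.072]
tcp_rot: [-180.0, 0.1, 76.8]
wrist_force: [-0.9, 1.2, -4.0]
opening: 0.0343
time: 35.62
ee_pos: [0.4753, -0.3685, 0.0746]
tcp_rot: [179.8, 0.2, 76.9]
wrist_force: [0.9, 0.5, -0.3]
opening: 0.0682
time: 36.03
ee_pos: [0.443, -0.4182, 0.2072]
tcp_rot: [-180.0, 0.1, 77.2]
wrist_force: [0.8, -1.5, -0.1]
opening: 0.0685
time: 36.28
ee_pos: [0.4303, -0.4206, 0.2097]
tcp_rot: [179.9, 0.3, 77.0]
wrist_force: [0.1, 0.2, -0.4]
opening: 0.0684
t 36.28 [ 0.4303 -0.4206  0.2097] [179.9   0.3  77. ] F [ 0.1  0.2 -0.4] op 0.0684 q [-44.  12.  15.  93.  -0.  59.]
isolator_tip wrist [387.  25.] 0.94 [ 0.5164 -0.288 ]
knob_grip wrist [358. 126.] 0.8 [ 0.474  -0.3682]
isolator_tip scene [204. 252.] 0.47 [ 0.519  -0.2896]
knob_grip scene [170. 262.] 0.58 [ 0.4751 -0.3668]
jar0_mid scene [355. 138.] 0.47 [0.5043 0.3031]
platform_grip scene [355. 146.] 0.56 [0.5256 0.2803]
isolator_tip side [376. 141.] 0.6 [ 0.5317 -0.2937]
isolator_tip side [274. 242.] 0.58 [0.5878 0.3519]
knob_grip side [399. 141.] 0.39 [ 0.461  -0.3615]
knob_grip side [264. 348.] 0.36 [0.425 0.653]
jar0_mid side [267. 346.] 0.65 [0.404  0.6662]
platform_grip side [300. 230.] 0.82 [0.5318 0.2901]
platform_grip side [252. 232.] 0.54 [0.6525 0.3689]
platform_grip side [277. 241.] 0.33 [0.5693 0.3625]
```

```bash
python3 - <<'E'
import cv2,numpy as np
a=cv2.imread('pics/side12.png').astype(int);b=cv2.imread('pics/side14.png').astype(int)
d=abs(a-b).max(2)[200:300,230:340];print('platform/jars px changed >60:',(d>60).sum(),'of',d.size,'mean',d.mean())
E
python3 - <<'E'
from h import *
for n in('scene','side'):
    _,im=snap(n)
    for p in((.5985,.232,.158),(.4865,.219,.158)):
        u,v=proj(n,p).round().astype(int);print(n,(u,v),im[v-1:v+2,u-1:u+2].mean((0,1)).round())
st();bot.job_done()
E
```

```text
platform/jars px changed >60: 37 of 11000 mean 4.582454545454546
scene (np.int64(363), np.int64(155)) [205. 208. 191.]
scene (np.int64(333), np.int64(140)) [205. 208. 190.]
side (np.int64(291), np.int64(202)) [146. 148. 138.]
side (np.int64(325), np.int64(211)) [145. 148. 137.]
t 37.03 [ 0.4306 -0.4202  0.2096] [179.9   0.2  77. ] F [-0.1 -0.2  0.3] op 0.0687 q [-44.  12.  15.  93.  -0.  59.]
the job is handed in; nothing more can be done
```

I did every step in the required order and handed the job in at about 37 s. `job_done` gives no verdict, so this rests on my own checks.

1. **Isolator off:** the ball was seen on the red side before I touched the platform.
2. **Platform fitted:** it stopped firmly at the expected seated height, about 107 mm at the fingertips, and looked level and square on the shaft.
3. **Jars placed:** two jars were present, and a search for amber patches in the scene picture found no others. Both stand in bays of their own. The lid of the jar placed first measured within about 3 mm of its bay centre. The second was judged by eye and by where it was released.
4. **Isolator on:** the ball was seen on the green side, within about 5 mm of its expected position.
5. **Knob pulled:** it came up about 16 mm with about 8.5 N on the wrist, then went back down before I let go. Its rest position was checked only by that lowering and the horizontal marks.

**Last checks:** the ball was still at the green mark and the knob at its place in plan. A lid showed where each jar should be in both fixed cameras. The platform area was essentially unchanged since the jars went in, and the arm was clear with no force on it.

**Disagreements:**
- **Jar networks:** they were unreliable throughout. They missed shadowed jars and gave false hits on the tube rack and platform, so I found the jars from pictures and geometry.
- **Platform centre:** one estimate from a picture taken while the arm was settling was about 6 mm off the shaft. The hub mark and the bay measurements agreed with the shaft to about 2 mm.
- **First jar:** it was about 5 cm from where I first estimated it when I came to pick it up, so it may have been knocked. I measured it again before gripping.
- **Force peaks:** readings reached about 41 N seating the platform and 42 N at the knob's end stop. Both were at the fingers through a held part and well under the 120 N wrist limit.

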